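# Load the spray booth's flat cell and switch it on

### The arm

A 6-joint arm with a two-finger parallel gripper is mounted at the origin on the work surface. World frame = base frame: x ahead of the robot, y to its left, z up, the work surface at z = 0. Lengths are in m, angles in rad, forces in N, time in s.
With the tool pointing down it reaches from about 0.325 to 0.9 m from the base axis. Payload 6.1 kg.
Tool frame: the origin (TCP) lies between the finger pads; the fingertips stand 14 mm ahead of it and the grasp point (between the pads) lies 5 mm behind it; x points along the fingers, z is the direction in which the jaws open and shut, and the axes are right-handed (so a half turn about x gives the same grasp; the last joint's range is limited). The gripper opens to 85 mm and grips with 20 to 120 N. Pads are 22 mm wide; open, the fingers measure 114 mm over their backs; the gripper's body (76 mm by 85 mm) begins 54 mm behind the grasp point. The pads swing forward as they close: fully open they stand 13 mm farther back than shut.
Start: joints at [1.209, 0.22, 1.526, -0, 1.395, -0.126], TCP at [0.146, 0.608, 0.205] pointing down, gripper open.
Joint ranges: [-2.98, 2.98], [-0.91, 2.08], [0.09, 2.57], [-1.24, 4.39], [0.2, 2.65], [-2.68, 2.68]. Speed limits (rad/s): [2.57, 2.57, 3.01, 3.14, 3.14, 3.14].

### API

Orientations are given as a 3x3 rotation matrix whose columns are the frame's x, y, z axes.
In Python, from plant import robot gives the robot as it stands. The module is installed in compiled form; this text tells all that it offers.
- The arm moves only by the shell command python3 -m pendant 'ROWS' [FORCE]. ROWS is JSON, a list of rows, each an object with "claw": the opening, from -1 (shut) to 1 (fully open); "linear": the shift along the tool's x, y, z in cm, a list of three; "angular": the turn, a rotation vector about the tool's x, y, z in degrees, a list of three. A call has exactly 5 rows; each row shifts and turns the pose as measured when the row begins, along the tool's axes as they then stand; what a row does not reach is not made up. A row lasts 1/10 s, in which the tool goes at most 50 mm and 8.59 degrees, less where a joint would pass 70% of its speed; a pose out of reach is approached as far as the arm can. A call is refused whole if a number of a shift passes 5 or a number of a turn 8.59, either way. A call with a gripper value outside its range is refused whole. The fingers move at their own pace and stop on an object; FORCE is the grip in N (left out, the last holds). Time passes only in rows, so rows that do not move let the fingers close, or fill a call up. It gives the time, the measured TCP pose, the force and the opening at its end, in the units of the state.
- robot.get_obs(): the state, without advancing time (a new reading comes with each control period).
- robot.grab_frame(name): name is "scene" or "top" or "wrist"; returns a dict with "pixels" (480x640x3 uint8, red, green, blue), "vertical_fov" (degrees; the focal length in pixels is half the picture's height over the tangent of half this angle, whatever the lens; pixels are square), "cx", "cy" (the principal point, pixels), "R" (3x3) and "t" (3): a world point X has camera coordinates R X + t. Camera axes: x right, y down, z forward; pixel columns grow to the right and rows downward; lengths in m; the calibration is good to about 2 mm. A picture is of the moment at which its call begins. There is no depth.
- robot.finish_job(): hands the job in, once; it reports no verdict.
The state is a dict: "clock": time; "joint_pos": joint angles; "joint_velocities": joint speeds; "effort": joint torques, N m; "tool_pos": TCP position; "eef_rot": TCP orientation; "contact_force": force on the tool from outside, world axes, zero at the start; "ft_torque": the same for the moment, N m; "opening": finger opening in m.
Only numpy, scipy, OpenCV 4.12 (cv2) and the standard library are available. Lean on these libraries where they do the work, as an engineer would, in place of code of your own. Each camera call takes 0.05 s, during which the arm holds its last target.

### The job

Get the spray booth running: take the flat round battery cell from the cork coaster, lay it on the bare steel plate at the open, flared end of the booth's loading channel, and slide it along between the rails, never lifting it over them, until you feel it drop into the shallow pocket. Go gently: stop pushing as soon as it is caught, and never shove or press it hard against the plate or the pocket's edge. Then let go of it, tip the booth's rocker switch fully on, and leave the clamp, the brush rest and the green fuselage where they are.

Things in the scene. Friction and masses are not known exactly. Their poses are not given: they have to be found in the camera images.
- console: White plastic power console fixed to the desk: x -95 to +50, y -205 to +205 mm, 20 mm high. Origin on the desk under the loading channel's axis, z up. The channel runs along y; the cell slides towards -y. On the block lies a fixed steel plate 70 mm wide, top 28 mm above the origin. The clear booth joins on the -y side: walls 240 mm high, x -30 to +230, y -240 to -580 mm.
- lay_spot (a point): On the plate's top at its open end (console x 0, y +80 mm), where to lay the cell; flat and bare from console y +60 to +105 mm. From y 60 to 30 mm two aluminium rails, 5 mm proud of the plate, narrow from 60 to 46 mm apart; from y +30 to -165 mm they stand 46 mm apart.
- search_mid (a point): On the plate's top, on the channel's axis, console y -45 mm. The one round pocket, 47 mm across and 4 mm deep, has its centre on this axis up to 50 mm to either side along y: where is not measured and differs each time. On the plate the cell's centre is 33 mm above the desk, in the pocket 29 mm, its top then 6 mm above the plate.
- cell: Flat round steel-cased battery cell, a plain disc 44 mm in diameter, 10 mm thick, about 50 g, lying on the coaster at the start. Pushing it against the rails or the pocket edge with over 10 N would damage it: slide it slowly (it moves freely) and stop at the first resistance of 2 to 3 N. Origin at the centre of its underside, z along its axis.
- cell_center (a point): The middle of the cell, 5 mm above its underside.
- coaster: Square cork coaster, 90 x 90 mm, 5 mm thick, fixed to the desk; origin at the centre of its underside.
- rocker (a joint): Angle of the black rocker switch, which lies on the console beside the channel on the robot's side: 0 off, 0.4 rad fully on (over 0.3 counts as on). Press down its raised end, the -y end (nearer the booth), with about 3 N; it turns about the console's x axis and stays where it is left.
- rocker_press (a point): Point on top of the rocker paddle (26 mm wide in x, 50 mm long in y) near its raised -y end, 17 mm from the pivot; off, it lies 41 mm above the desk, fully on about 34.5 mm. The paddle's middle is at x = -68, y = -50 mm of the console; a grey frame 10 mm high stands round it on the console.
- clamp: Bystander: silver aluminium clamp lying flat, about 100 x 75 mm, 14 mm high; origin under the middle of its bar.
- brush_rest: Bystander: white ceramic brush rest, 35 x 85 mm, 20 mm high; origin at the centre of its underside.
- fuselage: Bystander: green plastic jet fighter fuselage, 190 mm long, about 60 mm high; origin under its middle, x along it.
Not all that is in view belongs to the job. Of the things that look like the cell, the smaller one is meant.

How it is judged:
On the way, in this order (a step that is already met when the one before it is completed fails the run):
1. the cell lies flat on the plate at the open, flared end of the channel (z of cell_center in the frame of console between 0.031 and 0.0355 m and y of cell_center in the frame of console between 0.035 and 0.12 m and x of cell_center in the frame of console between -0.02 and 0.02 m and angle between the z axis of cell and the z axis of console, either way round below 0.06 rad), for 0.2 s.
2. the cell has been slid along and lies flat in the pocket (z of cell_center in the frame of console between 0.024 and 0.0308 m and x of cell_center in the frame of console between -0.004 and 0.004 m and y of cell_center in the frame of console between -0.1 and 0.01 m and angle between the z axis of cell and the z axis of console, either way round below 0.05 rad), for 0.2 s.
3. the rocker is switched on (value of joint rocker above 0.3 rad), for 0.2 s.
At the end, for the whole second after the job is handed in: The cell lies at rest and flat (within 0.05 rad) in the pocket: its centre under 30.8 mm above the console's origin plane, within 4 mm of the channel's axis and between y = -100 and +10 mm of the console; the rocker reads over 0.3 rad (all of step 2 and value of joint rocker above 0.3 rad and linear speed of cell below 0.01 m/s); the robot touches nothing.
It fails at once if between the rails or in the pocket, the cell is pushed or pressed against plate, rails or pocket edge with more than 10 N (contact force between cell and console above 10 N and y of cell_center in the frame of console below 0.03 m).
It fails at once if the cell is pressed on the console anywhere with more than 25 N (contact force between cell and console above 25 N).
It fails at once if the cell is carried over the railed part of the channel (more than 12 mm above the plate) instead of slid (z of cell_center in the frame of console above 0.045 m and y of cell_center in the frame of console between -0.18 and 0.02 m and x of cell_center in the frame of console between -0.05 and 0.05 m).
It fails at once if the clamp, the brush rest or the green fuselage is moved by more than 15 mm (distance of any of clamp, brush_rest, fuselage from where it was at the start of the episode above 0.015 m).
It also fails if it takes over 72 s, if anything falls off the work surface, if the arm or the gripper's body presses on something with over 40 N, if the wrist force passes 120 N, or if a joint passes its speed limit or range.

## Working session

There is one attempt and no reset: what is moved stays moved. The work goes in short steps, Python scripts to look and compute and a shell command to move; the robot and the scene stay as the last step left them, time stands still between calls to the robot, and variables do not carry over. Pictures are saved under pics/ and viewed, and the job is handed in when it is done.

```bash
mkdir -p pics; python3 - <<'E'
from plant import robot
import cv2,json,numpy as np
np.set_printoptions(precision=4,suppress=True)
for n in ("scene","top","wrist"):
    f=robot.grab_frame(n); cv2.imwrite(f"pics/{n}0.png",f["pixels"][:,:,::-1])
    print(n,f["vertical_fov"],f["cx"],f["cy"]);print(np.array(f["R"]),f["t"])
o=robot.get_obs();print(o)
E
```

```text
scene 51.437838383792304 321.3934041712555 249.90991866931404
[[-0.7561  0.6541  0.0207]
 [ 0.4729  0.568  -0.6736]
 [-0.4524 -0.4995 -0.7388]] [ 0.364  -0.3593  1.2045]
top 50.119967624616606 321.4360497231217 232.1255728404796
[[ 0.     -0.9998  0.0188]
 [-0.9978 -0.0013 -0.0656]
 [ 0.0656 -0.0187 -0.9977]] [0.1302 0.6075 0.8242]
wrist 64.15393750270789 320.4113246668732 235.6935423826129
[[ 0.2324  0.9726 -0.0019]
 [ 0.937  -0.2234  0.2686]
 [ 0.2609 -0.0642 -0.9632]] [-0.6237 -0.0368  0.3781]
{'clock': 0.15, 'joint_pos': array([ 1.2089,  0.2211,  1.5274,  0.    ,  1.3947, -0.1261]), 'joint_velocities': array([ 0.0014, -0.0029, -0.0028,  0.0001,  0.0013,  0.0016]), 'effort': array([  0.0007, -49.7483, -38.9902,  -0.0003,   0.0071,   0.    ]), 'tool_pos': array([0.1459, 0.6072, 0.2045]), 'eef_rot': array([[-0.0006, -0.9723,  0.2336],
       [-0.0015,  0.2336,  0.9723],
       [-1.    ,  0.0002, -0.0015]]), 'contact_force': array([-0.2553, -0.0261, -0.2305]), 'ft_torque': array([0.0021, 0.0055, 0.0283]), 'opening': 0.08516192734137955}
```

View pics/scene0.png

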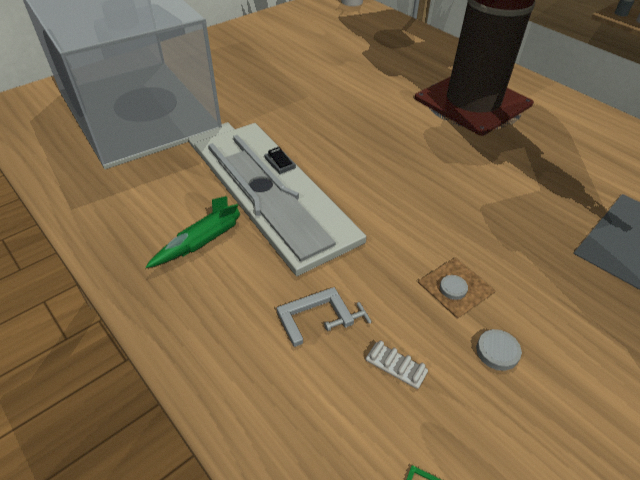

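View pics/top0.png

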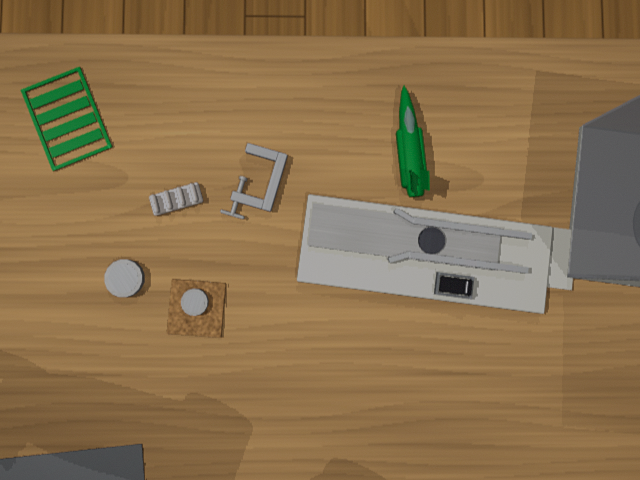

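View pics/wrist0.png

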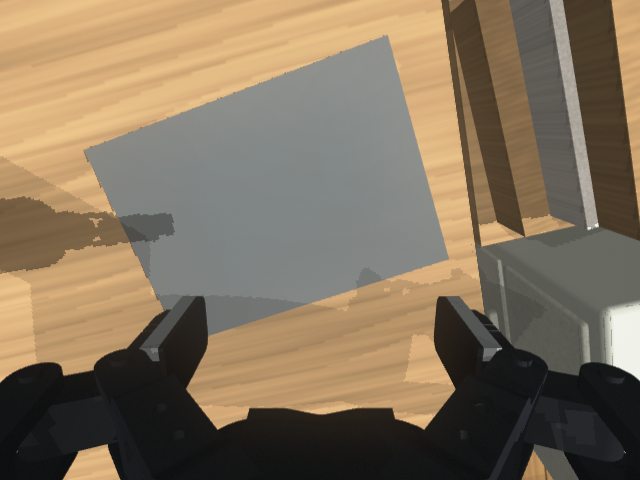

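The top view shows the coaster and small cell at about (194,302), the larger decoy at (124,278), the console corners at (308,195), (553,227), (545,312) and (297,282), the pocket at about (431,240), and the rocker at (455,285). I'll enlarge it to get finer positions.

```bash
python3 - <<'E'
import cv2
i=cv2.imread("pics/top0.png")
cv2.imwrite("pics/topA.png",cv2.resize(i[185:320,290:560],None,fx=2.95,fy=2.95,interpolation=cv2.INTER_CUBIC))
cv2.imwrite("pics/topB.png",cv2.resize(i[230:350,90:250],None,fx=4,fy=4,interpolation=cv2.INTER_CUBIC))
E
```

```text
(no output)
```

View pics/topA.png

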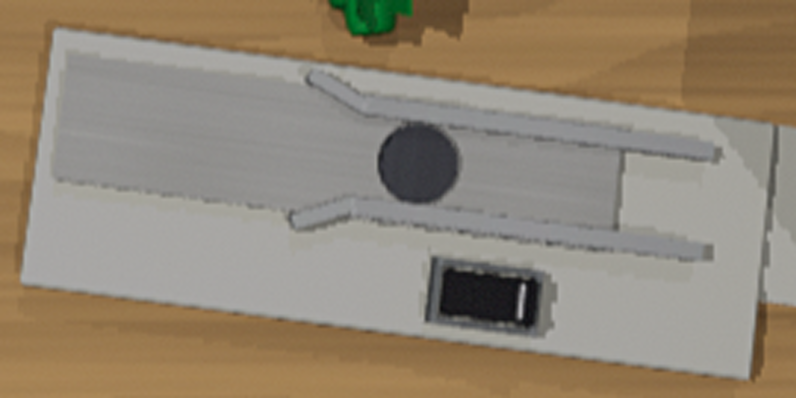

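View pics/topB.png

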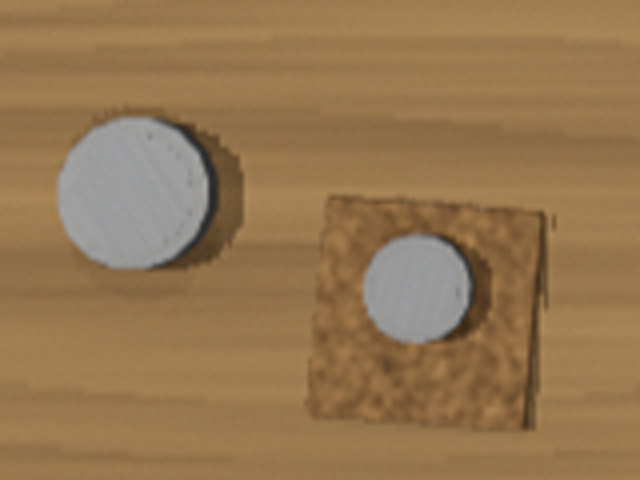

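```bash
cat > h.py <<'E'
import numpy as np,cv2
from scipy.optimize import least_squares
np.set_printoptions(precision=4,suppress=True)
TOP=dict(f=240/np.tan(np.radians(50.119967624616606/2)),cx=321.4360,cy=232.1256)
def cam(fr): return dict(f=240/np.tan(np.radians(fr["vertical_fov"]/2)),cx=fr["cx"],cy=fr["cy"],R=np.array(fr["R"]),t=np.array(fr["t"]))
def ray(c,p,z):
    d=c["R"].T@np.array([(p[0]-c["cx"])/c["f"],(p[1]-c["cy"])/c["f"],1]); o=-c["R"].T@c["t"]
    return o+d*(z-o[2])/d[2]
def proj(c,X):
    q=c["R"]@np.array(X)+c["t"]; return np.array([c["cx"]+c["f"]*q[0]/q[2],c["cy"]+c["f"]*q[1]/q[2]])
E
python3 - <<'E'
from h import *
from plant import robot
c=cam(robot.grab_frame("top"))
cr=lambda x,y:(290+(x+.5)/2.95-.5,185+(y+.5)/2.95-.5)
im=[cr(53,28),cr(776,125),cr(750,379),cr(21,284)]
W=np.array([ray(c,p,.02) for p in im]); L=np.array([[.05,.205],[.05,-.205],[-.095,-.205],[-.095,.205]])
print(W, [np.linalg.norm(W[i]-W[(i+1)%4]) for i in range(4)])
rot=lambda a:np.array([[np.cos(a),-np.sin(a)],[np.sin(a),np.cos(a)]])
s=least_squares(lambda v:(L@rot(v[2]).T+v[:2]-W[:,:2]).ravel(),[.5,-.3,0])
print("console",s.x,s.fun)
def tocon(p): return rot(s.x[2]).T@(p[:2]-s.x[:2])
def fromcon(x,y): return rot(s.x[2])@[x,y]+s.x[:2]
for n,p,z in [("pocket",(418,163),.028),("plateTL",(66,52),.028),("plateBL",(55,180),.028),("railtipT",(311,73),.033),("railtipB",(295,222),.033),("rockerframe",(485,297),.03),("railendT",(716,153),.033),("railendB",(708,252),.033)]:
    w=ray(c,cr(*p),z);print(n,w,tocon(w)*1000)
cb=lambda x,y:(90+(x+.5)/4-.5,230+(y+.5)/4-.5)
for n,p,z in [("cell",(417,289),.015),("cellL",(363,289),.015),("cellR",(470,289),.015),("coasterTL",(328,196),.005),("TR",(544,212),.005),("BR",(532,430),.005),("BL",(310,415),.005),("decoy",(134,192),.02)]:
    print(n,ray(c,cb(*p),z))
print("lay",fromcon(0,.08),"pocketref",fromcon(0,-.045),"press",fromcon(-.068,-.067))
E
```

```text
[[ 0.67    0.1534  0.02  ]
 [ 0.6163 -0.2522  0.02  ]
 [ 0.475  -0.2334  0.02  ]
 [ 0.5277  0.1708  0.02  ]] [np.float64(0.4090973447725728), np.float64(0.14253854824349463), np.float64(0.4076178687727363), np.float64(0.14339165590963698)]
console [ 0.5945 -0.0433 -0.1302] [ 0.0007  0.0001  0.0012 -0.0009 -0.0013 -0.0008 -0.0007  0.0015]
pocket [ 0.5943 -0.0483  0.028 ] [ 0.45   -5.0247]
plateTL [0.6555 0.1461 0.028 ] [ 35.8896 195.708 ]
plateBL [0.5848 0.1521 0.028 ] [-35.037  192.4244]
railtipT [0.6436 0.0113 0.033 ] [41.5694 60.4773]
railtipB [0.5617 0.0208 0.033 ] [-40.8652  59.3054]
rockerframe [ 0.5207 -0.0837  0.03  ] [-67.9387 -49.6618]
railendT [ 0.5998 -0.2122  0.033 ] [  27.1091 -166.793 ]
railendB [ 0.5453 -0.2063  0.033 ] [ -27.6186 -168.0072]
cell [0.4937 0.3382 0.015 ]
cellL [0.4937 0.36   0.015 ]
cellR [0.4936 0.3167 0.015 ]
coasterTL [0.5311 0.3776 0.005 ]
TR [0.5245 0.2887 0.005 ]
BR [0.4355 0.2925 0.005 ]
BL [0.4418 0.3832 0.005 ]
decoy [0.5332 0.4517 0.02  ]
lay [0.6049 0.036 ] pocketref [ 0.5887 -0.0879] press [ 0.5184 -0.1009]
```

Everything checks out: the coaster is about 90 mm, the cell 44 mm, the console 145 x 410 mm within 1.5 mm, and the pocket sits on the axis at console y of about -5. The cell is at world (0.494, 0.338). I'll go above it with the jaws turned along the console's y (about 82.5°).

```bash
cat >> h.py <<'E'
CON=np.array([.5945,-.0433]);A=-.1302
def fromcon(x,y): return np.array([np.cos(A)*x-np.sin(A)*y,np.sin(A)*x+np.cos(A)*y])+CON
def tocon(p):
    d=np.array(p[:2])-CON; return np.array([np.cos(A)*d[0]+np.sin(A)*d[1],-np.sin(A)*d[0]+np.cos(A)*d[1]])
def go(X):
    "cm in tool axes from present to X, and turn (deg rotvec) to jaws along console y"
    from plant import robot
    from scipy.spatial.transform import Rotation as Ro
    o=robot.get_obs();R=np.array(o["eef_rot"]);d=R.T@(np.array(X)-o["tool_pos"])*100
    z=np.array([-np.sin(A),np.cos(A),0]);x=np.array([0,0,-1.]);Rt=np.c_[x,np.cross(z,x),z]
    print("t",o["clock"],"pos",o["tool_pos"],"con",tocon(o["tool_pos"])*1000,"need cm",d,"turn",np.degrees(Ro.from_matrix(R.T@Rt).as_rotvec()),"after-turn cm",Rt.T@(np.array(X)-o["tool_pos"])*100,"F",o["contact_force"],"op",o["opening"])
E
python3 -c "
from h import *
go([.4937,.3382,.09])"
```

```text
t 0.2 pos [0.1459 0.6073 0.2047] con [-529.3061  586.8693] need cm [ 11.4861 -40.1097 -18.0272] turn [-6.0509 -0.0692 -0.0122] after-turn cm [ 11.4702 -37.9828 -22.1685] F [-0.0177 -0.3168 -0.6172] op 0.08555349800110656
```

```bash
python3 -m pendant '[{"claw":1,"linear":[0,-2,-1],"angular":[-6.05,0,0]},{"claw":1,"linear":[1,-4,-2.3],"angular":[0,0,0]},{"claw":1,"linear":[1,-4,-2.3],"angular":[0,0,0]},{"claw":1,"linear":[1,-4,-2.3],"angular":[0,0,0]},{"claw":1,"linear":[1,-4,-2.3],"angular":[0,0,0]}]' 30; python3 -m pendant '[{"claw":1,"linear":[1.5,-4,-2.3],"angular":[0,0,0]},{"claw":1,"linear":[1.5,-4,-2.3],"angular":[0,0,0]},{"claw":1,"linear":[1.5,-4,-2.3],"angular":[0,0,0]},{"claw":1,"linear":[1,-3,-2],"angular":[0,0,0]},{"claw":1,"linear":[0,0,0],"angular":[0,0,0]}]';  python3 -c "
from h import *
go([.4937,.3382,.09])"
```

```text
clock: 0.7
tool_pos: [0.3101, 0.4823, 0.1641]
eef_rot: [[-0.0, -0.993, 0.115], [0.003, 0.115, 0.993], [-1.0, 0.001, 0.003]]
contact_force: [0.1, 1.1, -0.5]
opening: 0.0859
clock: 1.2
tool_pos: [0.4567, 0.3678, 0.1054]
eef_rot: [[-0.0, -0.993, 0.12], [0.002, 0.12, 0.993], [-1.0, 0.0, 0.002]]
contact_force: [-0.8, -0.2, 0.5]
opening: 0.0856
t 1.2 pos [0.4567 0.3678 0.1054] con [-190.0577  389.754 ] need cm [ 1.5297 -4.033  -2.5014] turn [ 0.5939  0.0898 -0.0285] after-turn cm [ 1.5356 -4.058  -2.457 ] F [-0.8111 -0.2055  0.5292] op 0.08556725110885435
```

```bash
python3 -m pendant '[{"claw":1,"linear":[0.8,-2,-1.25],"angular":[0,0,0]},{"claw":1,"linear":[0.8,-2,-1.25],"angular":[0,0,0]},{"claw":1,"linear":[0,0,0],"angular":[0.6,0,0]},{"claw":1,"linear":[0,0,0],"angular":[0,0,0]},{"claw":1,"linear":[0,0,0],"angular":[0,0,0]}]';  python3 -c "
from h import *
from plant import robot
f=robot.grab_frame('wrist');cv2.imwrite('pics/w1.png',f['pixels'][:,:,::-1]);c=cam(f)
print(proj(c,[.4937,.3382,.015]))
go([.4937,.3382,.03])"
```

```text
clock: 1.7
tool_pos: [0.4927, 0.3384, 0.0885]
eef_rot: [[-0.003, -0.991, 0.132], [0.002, 0.132, 0.991], [-1.0, 0.003, 0.002]]
contact_force: [0.1, -1.1, -0.2]
opening: 0.0853
[320.7423 236.5787]
t 1.75 pos [0.4926 0.3386 0.0887] con [-150.618   365.4648] need cm [ 5.8697 -0.1324 -0.0412] turn [-0.1183  0.1307 -0.1784] after-turn cm [ 5.8702 -0.114  -0.0281] F [-0.7997 -0.4825 -0.4441] op 0.085180635514368
```

View pics/w1.png

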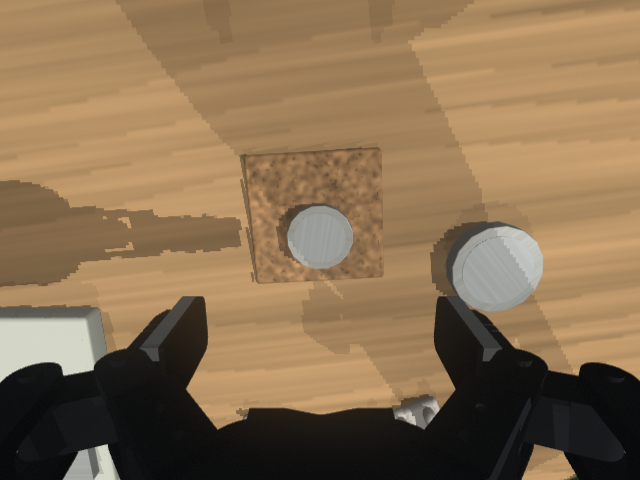

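Cell centre is at (320,237) in the wrist view against the predicted (320.7,236.6), so I'll descend.

```bash
python3 -m pendant '[{"claw":1,"linear":[2.3,-0.13,-0.04],"angular":[0,0,0]},{"claw":1,"linear":[2.3,0,0],"angular":[0,0,0]},{"claw":1,"linear":[1.5,0,0],"angular":[0,0,0]},{"claw":1,"linear":[0.5,0,0],"angular":[0,0,0]},{"claw":1,"linear":[0,0,0],"angular":[0,0,0]}]';  python3 -c "
from h import *
from plant import robot
f=robot.grab_frame('wrist');cv2.imwrite('pics/w2.png',f['pixels'][:,:,::-1])
go([.4937,.3382,.020])"
```

```text
clock: 2.25
tool_pos: [0.4928, 0.3432, 0.0242]
eef_rot: [[0.002, -0.992, 0.126], [0.006, 0.126, 0.992], [-1.0, -0.001, 0.006]]
contact_force: [0.1, 0.1, -0.3]
opening: 0.0855
t 2.3 pos [0.493  0.3434 0.0246] con [-150.8438  370.1999] need cm [ 0.4606 -0.134  -0.5051] turn [0.2194 0.375  0.0846] after-turn cm [ 0.4637 -0.1366 -0.5016] F [-0.0076 -0.3642  0.4341] op 0.08510401649428594
```

View pics/w2.png

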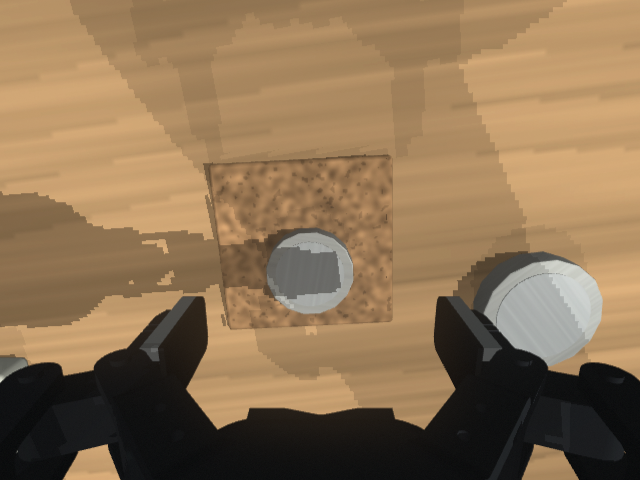

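```bash
python3 -m pendant '[{"claw":1,"linear":[0.2,-0.14,-0.5],"angular":[0,0.3,0]},{"claw":1,"linear":[0.3,0,0],"angular":[0,0,0]},{"claw":1,"linear":[0,0,0],"angular":[0,0,0]},{"claw":1,"linear":[0,0,0],"angular":[0,0,0]},{"claw":1,"linear":[0,0,0],"angular":[0,0,0]}]';  python3 -c "
from h import *
go([.4937,.3382,.020])"
```

```text
clock: 2.8
tool_pos: [0.4962, 0.3389, 0.0227]
eef_rot: [[0.006, -0.992, 0.126], [0.003, 0.126, 0.992], [-1.0, -0.006, 0.004]]
contact_force: [-0.4, -0.7, -0.6]
opening: 0.0854
t 2.8 pos [0.4962 0.3389 0.0227] con [-147.1037  366.1539] need cm [ 0.2653  0.2394 -0.0971] turn [0.2093 0.2172 0.3421] after-turn cm [ 0.2671  0.2374 -0.097 ] F [-0.4343 -0.6731 -0.5679] op 0.08535512113893647
```

```bash
python3 -m pendant '[{"claw":1,"linear":[0.25,0.24,-0.1],"angular":[0,0,0]},{"claw":1,"linear":[0,0,0],"angular":[0,0,0]},{"claw":0.3,"linear":[0,0,0],"angular":[0,0,0]},{"claw":0.1,"linear":[0,0,0],"angular":[0,0,0]},{"claw":0.1,"linear":[0,0,0],"angular":[0,0,0]}]';  python3 -c "
from h import *
from plant import robot
f=robot.grab_frame('wrist');cv2.imwrite('pics/w3.png',f['pixels'][:,:,::-1])
go([.4937,.3382,.020])"
```

```text
clock: 3.3
tool_pos: [0.4935, 0.3381, 0.0202]
eef_rot: [[0.007, -0.992, 0.126], [0.003, 0.126, 0.992], [-1.0, -0.006, 0.004]]
contact_force: [0.6, -0.5, 0.5]
opening: 0.0476
t 3.35 pos [0.4935 0.3382 0.0202] con [-149.6374  365.1325] need cm [ 0.0207 -0.0158  0.005 ] turn [0.2045 0.2318 0.3537] after-turn cm [ 0.0206 -0.0159  0.0051] F [ 0.3228 -0.9094 -0.2384] op 0.04707914768873483
```

View pics/w3.png

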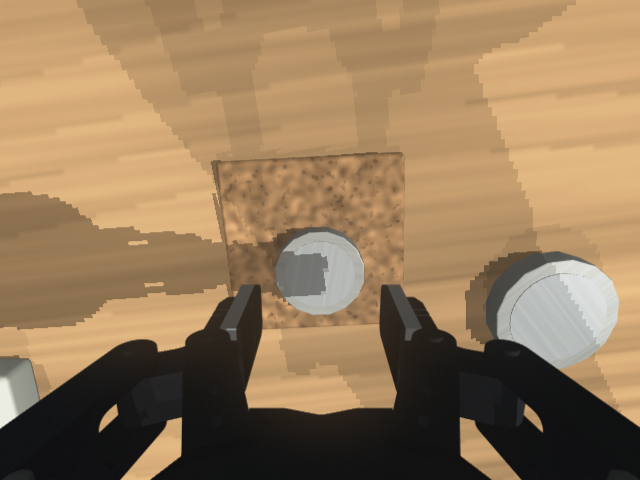

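```bash
python3 -c "
from h import *
from plant import robot
f=robot.grab_frame('wrist');c=cam(f);o=robot.get_obs();R=np.array(o['eef_rot']);T=np.array(o['tool_pos'])
for x in (-.015,-.005,0,.005,.01,.014):
  print(x,[proj(c,T+R@np.array([x,y,z])).round(0) for z in(-.0235,.0235) for y in (-.011,.011)])
print(proj(c,[.4937,.3382,.015]))
"
```

```text
-0.015 [array([268., 312.]), array([266., 265.]), array([375., 312.]), array([377., 265.])]
-0.005 [array([271., 302.]), array([269., 258.]), array([372., 302.]), array([374., 258.])]
0 [array([272., 298.]), array([271., 254.]), array([370., 298.]), array([372., 254.])]
0.005 [array([273., 293.]), array([272., 251.]), array([369., 294.]), array([371., 251.])]
0.01 [array([275., 289.]), array([273., 248.]), array([368., 289.]), array([369., 248.])]
0.014 [array([276., 286.]), array([274., 245.]), array([367., 286.]), array([368., 245.])]
[321.388  272.5636]
```

```bash
python3 -c "
import cv2
i=cv2.imread('pics/w3.png');cv2.imwrite('pics/w3z.png',cv2.resize(i[210:400,190:450],None,fx=3,fy=3,interpolation=cv2.INTER_CUBIC))"
```

```text
(no output)
```

View pics/w3z.png

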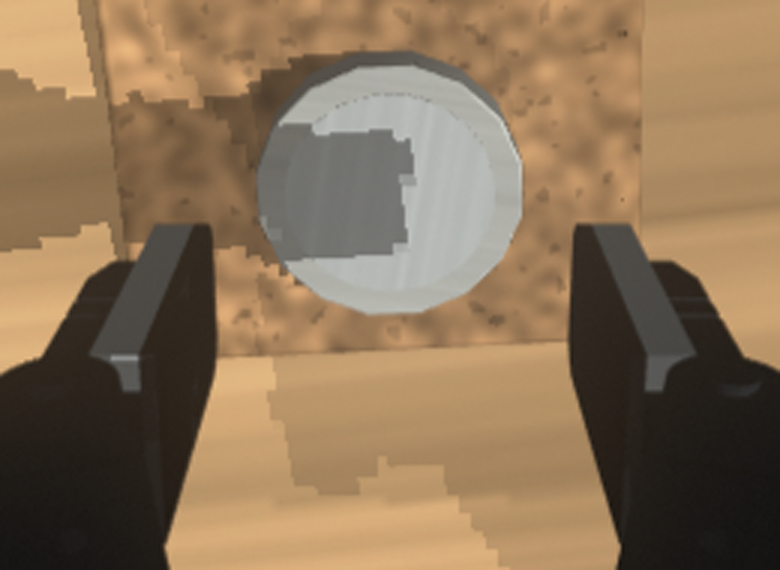

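The wrist image suggests the tips are higher than expected. I'll check against the other cameras.

```bash
python3 -c "
from h import *
from plant import robot
o=robot.get_obs();R=np.array(o['eef_rot']);T=np.array(o['tool_pos'])
for n in ('scene','top'):
  f=robot.grab_frame(n);c=cam(f);i=f['pixels'][:,:,::-1].copy()
  p=proj(c,T);print(n,p,proj(c,T+R@[.014,0,0]),proj(c,T+R@[-.03,0,0]), proj(c,T+R@[-.059,0,0]),proj(c,T+R@[0,0,.0235]),proj(c,T+R@[0,0,-.0235]))
  x,y=p.astype(int);y0=max(y-100,0);x0=max(x-100,0)
  print(x0,y0);cv2.imwrite(f'pics/{n}3.png',cv2.resize(i[y0:y0+150,x0:x0+200],None,fx=4,fy=4,interpolation=cv2.INTER_CUBIC))
"
```

```text
scene [454.1079 282.7443] [452.2147 288.1869] [458.3338 270.5959] [462.6535 258.1778] [464.5795 292.5533] [443.9736 273.2514]
354 182
top [193.134  302.1806] [195.0704 301.5229] [188.7567 303.6673] [184.2023 305.2141] [178.6654 300.3554] [207.5907 304.0043]
93 202
```

View pics/scene3.png

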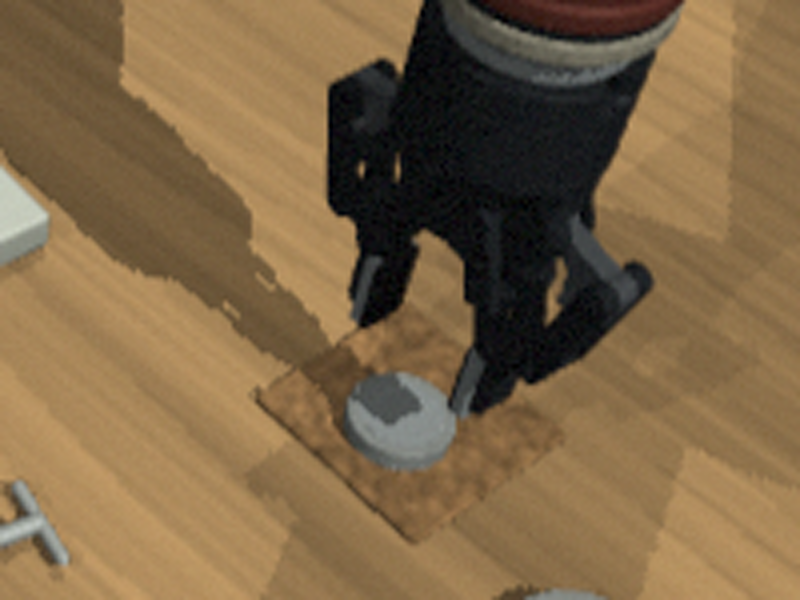

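Scene and wrist views agree that the fingertips are at about z = 0.05, some 30 mm behind the reported TCP and not 14 mm ahead of it. I'll descend in steps, opening a little wider, and re-measure.

```bash
python3 -m pendant '[{"claw":0.4,"linear":[0,0,0],"angular":[0,0,0]},{"claw":0.4,"linear":[0.6,0,0],"angular":[0,0,0]},{"claw":0.4,"linear":[0.6,0,0],"angular":[0,0,0]},{"claw":0.4,"linear":[0.6,0,0],"angular":[0,0,0]},{"claw":0.4,"linear":[0,0,0],"angular":[0,0,0]}]';  cat > look.py <<'E'
import sys
from h import *
from plant import robot
k=sys.argv[1]
o=robot.get_obs();R=np.array(o['eef_rot']);T=np.array(o['tool_pos'])
f=robot.grab_frame('scene');c=cam(f);i=f['pixels'][:,:,::-1]
x,y=proj(c,T).astype(int);y0=max(y-70,0);x0=max(x-70,0)
a=cv2.resize(i[y0:y0+120,x0:x0+120],(400,400),interpolation=cv2.INTER_CUBIC)
w=robot.grab_frame('wrist')['pixels'][:,:,::-1]
b=cv2.resize(w[200:460,190:450],(400,400))
cv2.imwrite(f'pics/{k}.png',np.hstack([a,b]))
go([float(v) for v in sys.argv[2:5]])
E
python3 look.py l4 .4937 .3382 0
```

```text
clock: 4.0
tool_pos: [0.4935, 0.3381, 0.0003]
eef_rot: [[0.006, -0.992, 0.126], [0.003, 0.126, 0.992], [-1.0, -0.006, 0.004]]
contact_force: [-0.7, 0.2, -0.6]
opening: 0.0598
t 4.1 pos [0.4941 0.3384 0.0013] con [-149.1187  365.4435] need cm [ 0.1267  0.0369 -0.0264] turn [0.2029 0.2593 0.3977] after-turn cm [ 0.127   0.0359 -0.026 ] F [ 0.16   0.649 -0.191] op 0.06001091467925122
```

View pics/l4.png

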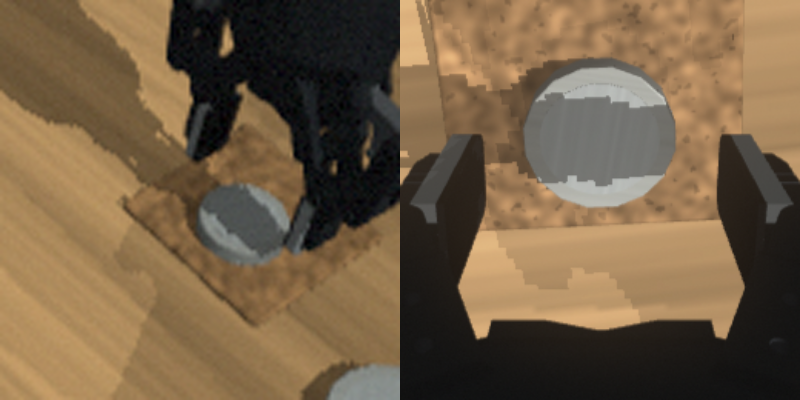

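No contact with the TCP at z = 0.001. The tip gap measures 153 px for 60 mm (depth 0.150) against the cell at depth 0.172, so the tips are about 22 mm above the cell's top. I'll lower further.

```bash
python3 -m pendant '[{"claw":0.2,"linear":[0.5,0,0],"angular":[0,0.2,0.3]},{"claw":0.2,"linear":[0.5,0,0],"angular":[0,0,0]},{"claw":0.2,"linear":[0.5,0,0],"angular":[0,0,0]},{"claw":0.2,"linear":[0.2,0,0],"angular":[0,0,0]},{"claw":0.2,"linear":[0,0,0],"angular":[0,0,0]}]'; python3 look.py l5 .4937 .3382 -.0215
```

```text
clock: 4.6
tool_pos: [0.4946, 0.3386, -0.0169]
eef_rot: [[0.002, -0.992, 0.126], [0.001, 0.126, 0.992], [-1.0, -0.002, 0.001]]
contact_force: [0.3, 1.4, -0.2]
opening: 0.0514
t 4.7 pos [ 0.4948  0.3388 -0.0165] con [-148.4989  365.8765] need cm [ 0.4972  0.0993 -0.0696] turn [0.2019 0.0825 0.1295] after-turn cm [ 0.4975  0.0979 -0.0693] F [0.0185 0.235  0.2968] op 0.051492216806041664
```

View pics/l5.png

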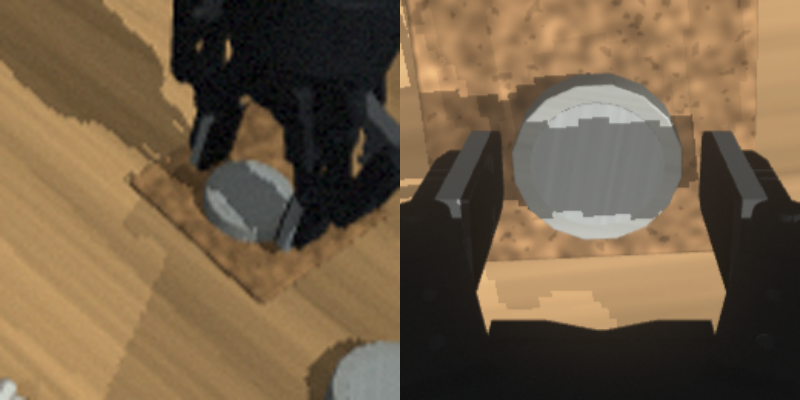

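```bash
python3 -m pendant '[{"claw":0.2,"linear":[0.4,0.1,-0.07],"angular":[0,0,0]},{"claw":0.2,"linear":[0.3,0,0],"angular":[0,0,0]},{"claw":0.2,"linear":[0,0,0],"angular":[0,0,0]},{"claw":0.1,"linear":[0,0,0],"angular":[0,0,0]},{"claw":0.1,"linear":[0,0,0],"angular":[0,0,0]}]'; python3 look.py l6 .4937 .3382 -.0235
```

```text
clock: 5.2
tool_pos: [0.4941, 0.3381, -0.0232]
eef_rot: [[0.003, -0.992, 0.126], [0.001, 0.126, 0.992], [-1.0, -0.003, 0.001]]
contact_force: [0.4, 1.0, 0.1]
opening: 0.0472
t 5.3 pos [ 0.4942  0.3382 -0.0232] con [-149.0236  365.2031] need cm [ 0.0258  0.0455 -0.0018] turn [0.211  0.0929 0.1891] after-turn cm [ 0.026   0.0454 -0.0019] F [ 0.4824 -0.0571 -0.1964] op 0.04696618906231132
```

View pics/l6.png

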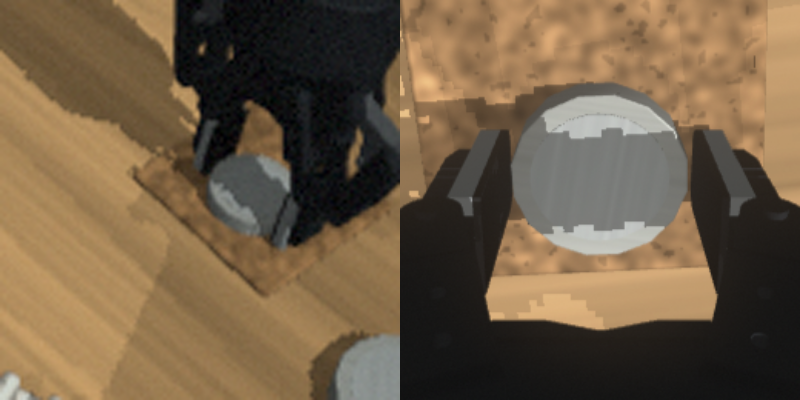

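Tips are now about 5 mm below the cell's top and centred. I'll go 1.5 mm lower and grip at 20 N.

```bash
python3 -m pendant '[{"claw":0.1,"linear":[0.15,0,0],"angular":[0,0,0]},{"claw":-0.2,"linear":[0,0,0],"angular":[0,0,0]},{"claw":-0.2,"linear":[0,0,0],"angular":[0,0,0]},{"claw":-0.2,"linear":[0,0,0],"angular":[0,0,0]},{"claw":-0.2,"linear":[0,0,0],"angular":[0,0,0]}]' 20; python3 -m pendant '[{"claw":-0.2,"linear":[-0.5,0,0],"angular":[0,0,0]},{"claw":-0.2,"linear":[-1.5,0,0],"angular":[0,0,0]},{"claw":-0.2,"linear":[-3,0,0],"angular":[0,0,0]},{"claw":-0.2,"linear":[-3,0,0],"angular":[0,0,0]},{"claw":-0.2,"linear":[0,0,0],"angular":[0,0,0]}]'; python3 look.py l7 .605 .036 .08
```

```text
clock: 5.8
tool_pos: [0.4949, 0.3388, -0.0226]
eef_rot: [[0.005, -0.992, 0.126], [0.002, 0.126, 0.992], [-1.0, -0.004, 0.002]]
contact_force: [0.2, -0.4, 1.3]
opening: 0.043
clock: 6.3
tool_pos: [0.4933, 0.3381, 0.0612]
eef_rot: [[0.002, -0.992, 0.126], [0.001, 0.126, 0.992], [-1.0, -0.001, 0.001]]
contact_force: [0.4, 0.4, -0.6]
opening: 0.0431
t 6.4 pos [0.4909 0.3369 0.0571] con [-152.0934  363.4911] need cm [ -2.266  -15.1077 -28.412 ] turn [ 0.2137 -0.1398 -0.1843] after-turn cm [ -2.2865 -15.2209 -28.3499] F [-0.2554 -0.5866 -1.5414] op 0.04287618704877267
```

View pics/l7.png

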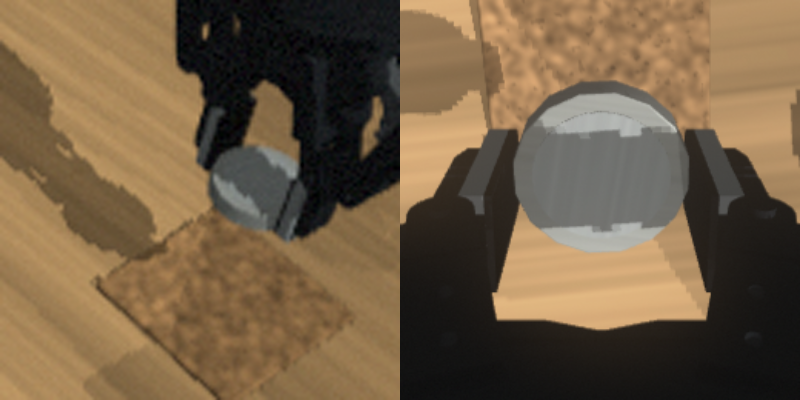

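```bash
python3 -m pendant '[{"claw":-0.2,"linear":[0,-2.1,-4],"angular":[0,0,0]},{"claw":-0.2,"linear":[0,-2.1,-4],"angular":[0,0,0]},{"claw":-0.2,"linear":[0,-2.1,-4],"angular":[0,0,0]},{"claw":-0.2,"linear":[0,-2.1,-4],"angular":[0,0,0]},{"claw":-0.2,"linear":[0,-2.1,-4],"angular":[0,0,0]}]'; python3 -c "
from h import *
print(fromcon(0,.085))
go([*fromcon(0,.085),.03])"
```

```text
clock: 6.9
tool_pos: [0.5656, 0.1241, 0.0515]
eef_rot: [[-0.013, -0.993, 0.115], [-0.002, 0.115, 0.993], [-1.0, 0.013, -0.003]]
contact_force: [-0.3, 0.4, -0.5]
opening: 0.043
[0.6055 0.041 ]
t 6.9 pos [0.5656 0.1241 0.0515] con [-50.4432 162.2704] need cm [ 2.1157 -4.9536 -7.7951] turn [ 0.8668 -0.2033 -0.7181] after-turn cm [ 2.1508 -5.0443 -7.727 ] F [-0.258   0.4072 -0.5499] op 0.04300565874496217
```

```bash
python3 -m pendant '[{"claw":-0.2,"linear":[0,-1.8,-3],"angular":[0.8,-0.2,-0.7]},{"claw":-0.2,"linear":[0,-1.6,-2.5],"angular":[0,0,0]},{"claw":-0.2,"linear":[1,-1.2,-1.5],"angular":[0,0,0]},{"claw":-0.2,"linear":[0.5,0,0],"angular":[0,0,0]},{"claw":-0.2,"linear":[0,0,0],"angular":[0,0,0]}]'; python3 -c "
from h import *
from plant import robot
go([*fromcon(0,.085),.0])
for n in('top','scene'):
  f=robot.grab_frame(n);cv2.imwrite(f'pics/{n}8.png',f['pixels'][:,:,::-1])
f=robot.grab_frame('wrist');cv2.imwrite(f'pics/w8.png',f['pixels'][:,:,::-1])
"
```

```text
clock: 7.4
tool_pos: [0.5995, 0.039, 0.0292]
eef_rot: [[-0.011, -0.99, 0.138], [-0.001, 0.138, 0.99], [-1.0, 0.01, -0.002]]
contact_force: [0.1, -0.4, -1.3]
opening: 0.0431
t 7.4 pos [0.5995 0.039  0.0292] con [-5.6993 82.2145] need cm [ 2.9157 -0.5982  0.2893] turn [-0.4565 -0.1202 -0.5985] after-turn cm [ 2.9224 -0.5699  0.2785] F [ 0.0782 -0.3909 -1.3439] op 0.04307388926010143
```

View pics/w8.png

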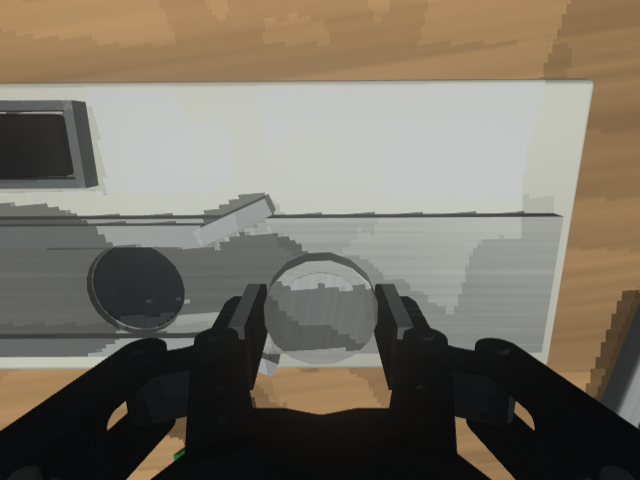

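View pics/scene8.png

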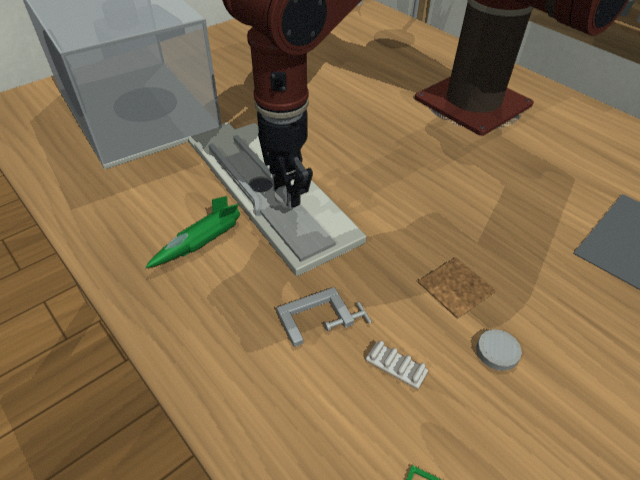

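```bash
python3 -m pendant '[{"claw":-0.2,"linear":[0.8,-0.57,0.28],"angular":[-0.45,-0.1,-0.6]},{"claw":-0.2,"linear":[0.8,0,0],"angular":[0,0,0]},{"claw":-0.2,"linear":[0.5,0,0],"angular":[0,0,0]},{"claw":-0.2,"linear":[0,0,0],"angular":[0,0,0]},{"claw":-0.2,"linear":[0,0,0],"angular":[0,0,0]}]'; python3 -c "
from h import *
from plant import robot
go([*fromcon(0,.085),.0])
f=robot.grab_frame('wrist');cv2.imwrite(f'pics/w9.png',f['pixels'][:,:,::-1]);c=cam(f)
print(c['R'],c['t'],c['f'])
np.savez('w9.npz',**c)
"
```

```text
clock: 8.05
tool_pos: [0.6064, 0.0457, 0.0084]
eef_rot: [[0.004, -0.992, 0.122], [-0.0, 0.122, 0.992], [-1.0, -0.004, 0.0]]
contact_force: [-0.6, -0.3, -0.9]
opening: 0.043
t 8.05 pos [0.6064 0.0457 0.0084] con [ 0.2523 89.7735] need cm [ 0.8398  0.0321 -0.4775] turn [0.4236 0.0214 0.2267] after-turn cm [ 0.8401  0.0252 -0.4774] F [-0.6423 -0.3195 -0.8646] op 0.043011872516029725
[[ 0.1213  0.9926  0.0003]
 [ 0.955  -0.1168  0.2726]
 [ 0.2706 -0.0327 -0.9621]] [-0.1184 -0.5569  0.0258] 382.93463886308064
```

View pics/w9.png

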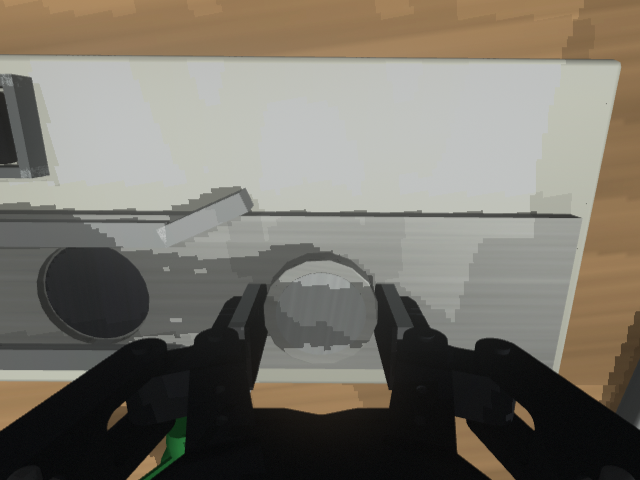

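```bash
python3 -c "
from h import *
c=dict(np.load('w9.npz'))
for n,p,z in [('pocket',(95,293),.028),('pocketL',(38,290),.028),('pocketR',(149,295),.028),('edge',(260,214),.028),('edge',(570,216),.028),('rail',(158,236),.033),('cell top?',(321,305),.0465)]:
  print(n,tocon(ray(c,p,z))*1000)
"; python3 -m pendant '[{"claw":-0.2,"linear":[0.25,0,-0.3],"angular":[0.4,0,0.2]},{"claw":-0.2,"linear":[0.2,0,0],"angular":[0,0,0]},{"claw":-0.2,"linear":[0.1,0,0],"angular":[0,0,0]},{"claw":-0.2,"linear":[0,0,0],"angular":[0,0,0]},{"claw":-0.2,"linear":[0,0,0],"angular":[0,0,0]}]'; python3 look.py l10 .6055 .041 0
```

```text
pocket [ 0.6975 -5.6556]
pocketL [ -0.4705 -29.3944]
pocketR [ 1.4223 16.9818]
edge [-33.9456  65.0103]
edge [-34.182  188.2721]
rail [-25.9514  25.7371]
cell top? [-3.6209 89.4712]
clock: 8.6
tool_pos: [0.6066, 0.042, 0.0032]
eef_rot: [[0.001, -0.991, 0.131], [0.0, 0.131, 0.991], [-1.0, -0.001, 0.0]]
contact_force: [-0.3, 0.3, -0.1]
opening: 0.0427
t 8.7 pos [0.6065 0.042  0.0032] con [ 0.8721 86.1245] need cm [ 0.3184  0.0913 -0.1112] turn [-0.0504  0.023   0.0721] after-turn cm [ 0.3186  0.091  -0.111 ] F [-0.3085  0.1947 -1.5213] op 0.042734884134494215
```

View pics/l10.png

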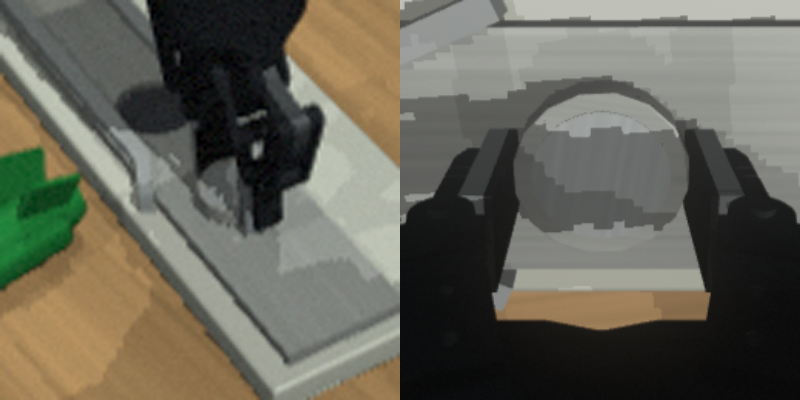

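The wrist camera puts the pocket at console (0.7, -5.6), matching the top view. Now lowering gently.

```bash
python3 -m pendant '[{"claw":-0.2,"linear":[0.1,0,0],"angular":[0,0,0]},{"claw":-0.2,"linear":[0.1,0,0],"angular":[0,0,0]},{"claw":-0.2,"linear":[0.05,0,0],"angular":[0,0,0]},{"claw":-0.2,"linear":[0,0,0],"angular":[0,0,0]},{"claw":-0.2,"linear":[0,0,0],"angular":[0,0,0]}]'; python3 -m pendant '[{"claw":-0.2,"linear":[0.05,0,0],"angular":[0,0,0]},{"claw":-0.2,"linear":[0.05,0,0],"angular":[0,0,0]},{"claw":-0.2,"linear":[0,0,0],"angular":[0,0,0]},{"claw":-0.2,"linear":[0,0,0],"angular":[0,0,0]},{"claw":-0.2,"linear":[0,0,0],"angular":[0,0,0]}]'
```

```text
clock: 9.2
tool_pos: [0.6067, 0.0421, 0.0006]
eef_rot: [[0.002, -0.991, 0.131], [0.0, 0.131, 0.991], [-1.0, -0.002, 0.0]]
contact_force: [-0.2, -0.1, -0.2]
opening: 0.0429
clock: 9.7
tool_pos: [0.607, 0.0421, 0.0003]
eef_rot: [[0.002, -0.991, 0.13], [0.0, 0.13, 0.991], [-1.0, -0.002, 0.0]]
contact_force: [-1.0, 0.5, 1.3]
opening: 0.0427
```

```bash
python3 -m pendant '[{"claw":-0.2,"linear":[0.06,0,0],"angular":[0,0,0]},{"claw":-0.2,"linear":[0.06,0,0],"angular":[0,0,0]},{"claw":-0.2,"linear":[0.06,0,0],"angular":[0,0,0]},{"claw":-0.2,"linear":[0.06,0,0],"angular":[0,0,0]},{"claw":-0.2,"linear":[0.06,0,0],"angular":[0,0,0]}]'
```

```text
clock: 10.2
tool_pos: [0.607, 0.0421, 0.0003]
eef_rot: [[0.001, -0.991, 0.13], [-0.0, 0.13, 0.991], [-1.0, -0.001, 0.0]]
contact_force: [-3.0, 0.8, 5.8]
opening: 0.0427
```

Touchdown felt: 5.8 N with no further descent. Releasing to a loose cage of about 50 mm.

```bash
python3 -m pendant '[{"claw":0.15,"linear":[-0.03,0,0],"angular":[0,0,0]},{"claw":0.15,"linear":[0,0,0],"angular":[0,0,0]},{"claw":0.15,"linear":[0,0,0],"angular":[0,0,0]},{"claw":0.15,"linear":[0,0,0],"angular":[0,0,0]},{"claw":0.15,"linear":[0,0,0],"angular":[0,0,0]}]'; python3 look.py l11 .595 -.046 0
```

```text
clock: 10.7
tool_pos: [0.6073, 0.042, 0.0003]
eef_rot: [[0.002, -0.991, 0.13], [-0.0, 0.13, 0.991], [-1.0, -0.002, 0.0]]
contact_force: [0.0, -0.3, -0.3]
opening: 0.0491
t 10.8 pos [0.6073 0.042  0.0004] con [ 1.5644 86.2794] need cm [ 0.0337  0.0675 -8.8892] turn [-0.028   0.0103  0.1023] after-turn cm [ 0.0355  0.0718 -8.8892] F [ 0.5076  0.4936 -0.8367] op 0.049086985623789985
```

View pics/l11.png

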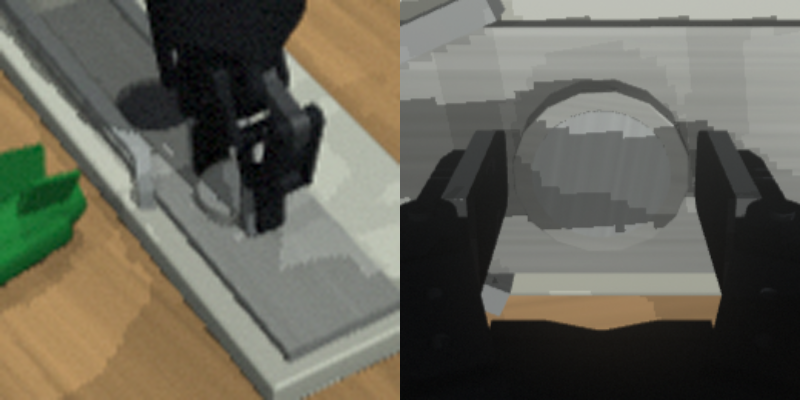

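Cell lies flat and free, with gaps of about 3 mm on each side. I'll start sliding along -z of the tool.

```bash
python3 -m pendant '[{"claw":0.15,"linear":[0.1,0.05,-0.2],"angular":[0,0,0]},{"claw":0.15,"linear":[0,0.03,-0.3],"angular":[0,0,0]},{"claw":0.15,"linear":[0,0,-0.3],"angular":[0,0,0]},{"claw":0.15,"linear":[0,0,-0.3],"angular":[0,0,0]},{"claw":0.15,"linear":[0,0,-0.3],"angular":[0,0,0]}]'; python3 look.py l12 .595 -.046 0
```

```text
clock: 11.3
tool_pos: [0.6046, 0.0277, -0.0007]
eef_rot: [[0.002, -0.992, 0.13], [0.0, 0.13, 0.992], [-1.0, -0.002, 0.001]]
contact_force: [0.7, 1.0, 0.2]
opening: 0.0489
t 11.4 pos [ 0.6046  0.0274 -0.0007] con [ 0.8168 71.3897] need cm [-0.0689 -0.0066 -7.4002] turn [-0.0273  0.0207  0.118 ] after-turn cm [-0.0662 -0.0029 -7.4002] F [-0.0125  0.0989 -0.5542] op 0.04916920236217189
```

View pics/l12.png

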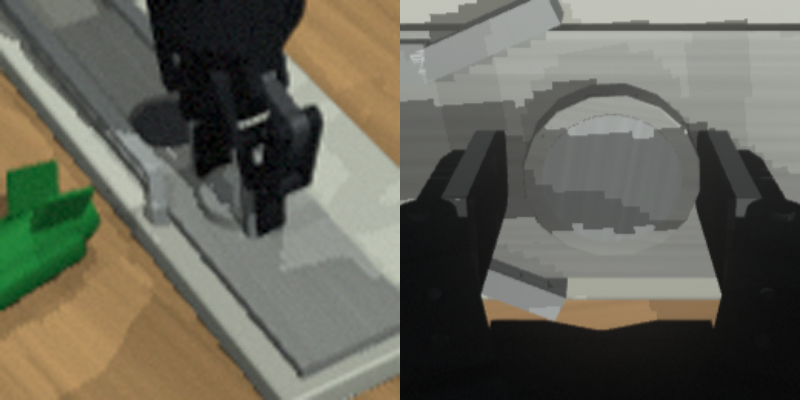

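```bash
for k in 1; do python3 -m pendant '[{"claw":0.15,"linear":[0,0,-0.3],"angular":[0,0,0]},{"claw":0.15,"linear":[0,0,-0.3],"angular":[0,0,0]},{"claw":0.15,"linear":[0,0,-0.3],"angular":[0,0,0]},{"claw":0.15,"linear":[0,0,-0.3],"angular":[0,0,0]},{"claw":0.15,"linear":[0,0,-0.3],"angular":[0,0,0]}]'; done; python3 -c "
from h import *
go([*fromcon(.0007,-.003),0])"
```

```text
clock: 11.9
tool_pos: [0.6025, 0.0116, -0.0007]
eef_rot: [[0.002, -0.991, 0.13], [0.0, 0.13, 0.991], [-1.0, -0.002, 0.001]]
contact_force: [-0.4, 0.6, 0.6]
opening: 0.0493
t 11.9 pos [ 0.6025  0.0116 -0.0007] con [ 0.8009 55.44  ] need cm [-0.0688  0.0083 -5.844 ] turn [-0.0161  0.0311  0.1192] after-turn cm [-0.0656  0.0101 -5.844 ] F [-0.4368  0.6062  0.6138] op 0.04933428328668719
```

```bash
python3 -m pendant '[{"claw":0.15,"linear":[0,0,-0.25],"angular":[0,0,0]},{"claw":0.15,"linear":[0,0,-0.25],"angular":[0,0,0]},{"claw":0.15,"linear":[0,0,-0.25],"angular":[0,0,0]},{"claw":0.15,"linear":[0,0,-0.25],"angular":[0,0,0]},{"claw":0.15,"linear":[0,0,-0.25],"angular":[0,0,0]}]'; python3 look.py l13 $(python3 -c "
from h import *
print(*fromcon(.0007,-.003),0)")
```

```text
clock: 12.4
tool_pos: [0.6007, -0.0021, -0.0007]
eef_rot: [[0.002, -0.991, 0.13], [0.0, 0.13, 0.991], [-1.0, -0.002, 0.001]]
contact_force: [-0.4, 0.6, -0.3]
opening: 0.0491
t 12.5 pos [ 0.6007 -0.0023 -0.0007] con [ 0.7951 41.5021] need cm [-0.0693  0.0061 -4.4502] turn [-0.0418  0.0213  0.1179] after-turn cm [-0.0676  0.0095 -4.4502] F [-0.0031 -0.1158  0.3385] op 0.04881377377144741
```

View pics/l13.png

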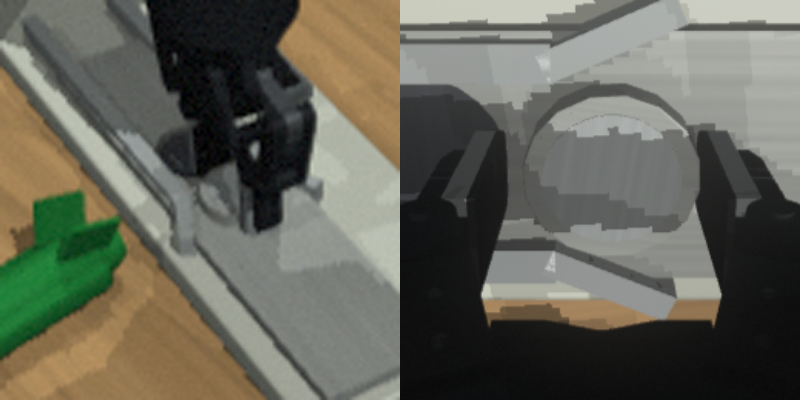

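Z stiffness came out at about 10 N/mm, so from cell y < 30 I'll keep steps at 0.4–0.5 mm to bound the push to about 4 N.

```bash
python3 -m pendant '[{"claw":0.15,"linear":[0,0,-0.15],"angular":[0,0,0]},{"claw":0.15,"linear":[0,0,-0.15],"angular":[0,0,0]},{"claw":0.15,"linear":[0,0,-0.15],"angular":[0,0,0]},{"claw":0.15,"linear":[0,0,-0.15],"angular":[0,0,0]},{"claw":0.15,"linear":[0,0,-0.1],"angular":[0,0,0]}]';python3 -m pendant '[{"claw":0.15,"linear":[0,0,-0.05],"angular":[0,0,0]},{"claw":0.15,"linear":[0,0,-0.05],"angular":[0,0,0]},{"claw":0.15,"linear":[0,0,-0.05],"angular":[0,0,0]},{"claw":0.15,"linear":[0,0,-0.05],"angular":[0,0,0]},{"claw":0.15,"linear":[0,0,-0.05],"angular":[0,0,0]}]'; python3 -c "
from h import *
go([*fromcon(.0007,-.003),0])"
```

```text
clock: 13.0
tool_pos: [0.5996, -0.0094, -0.0007]
eef_rot: [[0.002, -0.991, 0.13], [0.0, 0.13, 0.991], [-1.0, -0.002, 0.001]]
contact_force: [0.4, 0.1, 0.6]
opening: 0.0492
clock: 13.5
tool_pos: [0.5993, -0.0121, -0.0007]
eef_rot: [[0.002, -0.991, 0.13], [0.0, 0.13, 0.991], [-1.0, -0.002, 0.001]]
contact_force: [0.4, -0.4, -0.9]
opening: 0.049
t 13.5 pos [ 0.5993 -0.0121 -0.0007] con [ 0.7481 31.5466] need cm [-0.07    0.003  -3.4546] turn [-0.0282  0.0359  0.115 ] after-turn cm [-0.0678  0.0048 -3.4547] F [ 0.3521 -0.428  -0.8616] op 0.04900627905947801
```

```bash
python3 -m pendant '[{"claw":0.15,"linear":[0,0,-0.06],"angular":[0,0,0]},{"claw":0.15,"linear":[0,0,-0.06],"angular":[0,0,0]},{"claw":0.15,"linear":[0,0,-0.06],"angular":[0,0,0]},{"claw":0.15,"linear":[0,0,-0.06],"angular":[0,0,0]},{"claw":0.15,"linear":[0,0,-0.06],"angular":[0,0,0]}]' | grep -E "pos|force";python3 -m pendant '[{"claw":0.15,"linear":[0,0,-0.06],"angular":[0,0,0]},{"claw":0.15,"linear":[0,0,-0.06],"angular":[0,0,0]},{"claw":0.15,"linear":[0,0,-0.06],"angular":[0,0,0]},{"claw":0.15,"linear":[0,0,-0.06],"angular":[0,0,0]},{"claw":0.15,"linear":[0,0,-0.06],"angular":[0,0,0]}]'| grep -E "pos|force"; python3 look.py l14 $(python3 -c "
from h import *
print(*fromcon(.0007,-.003),0)")
```

```text
tool_pos: [0.5989, -0.0153, -0.0007]
contact_force: [-0.5, 0.7, 0.5]
tool_pos: [0.5985, -0.0186, -0.0007]
contact_force: [0.6, 0.1, -0.2]
t 14.6 pos [ 0.5985 -0.0186 -0.0007] con [ 0.7465 24.9906] need cm [-0.0701  0.0033 -2.799 ] turn [-0.0253  0.0298  0.1147] after-turn cm [-0.0687  0.0047 -2.7991] F [0.0702 0.4698 0.4018] op 0.04902570111102202
```

View pics/l14.png

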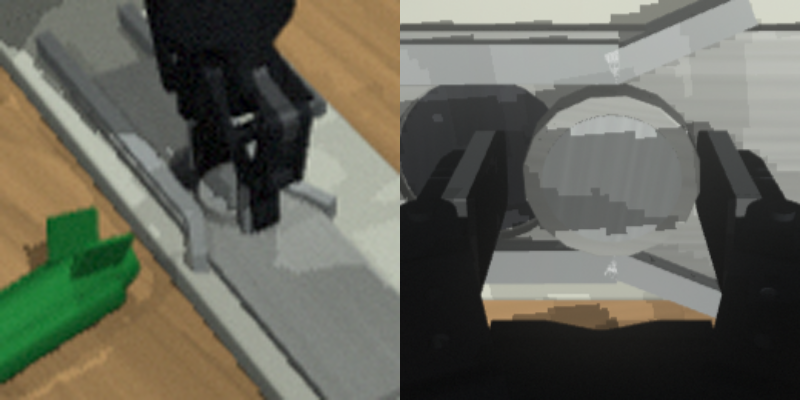

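```bash
python3 -m pendant '[{"claw":0.15,"linear":[0,0,-0.06],"angular":[0,0,0]},{"claw":0.15,"linear":[0,0,-0.06],"angular":[0,0,0]},{"claw":0.15,"linear":[0,0,-0.06],"angular":[0,0,0]},{"claw":0.15,"linear":[0,0,-0.06],"angular":[0,0,0]},{"claw":0.15,"linear":[0,0,-0.06],"angular":[0,0,0]}]' | grep -E "pos|force";python3 -m pendant '[{"claw":0.15,"linear":[0,0,-0.06],"angular":[0,0,0]},{"claw":0.15,"linear":[0,0,-0.06],"angular":[0,0,0]},{"claw":0.15,"linear":[0,0,-0.06],"angular":[0,0,0]},{"claw":0.15,"linear":[0,0,-0.06],"angular":[0,0,0]},{"claw":0.15,"linear":[0,0,-0.06],"angular":[0,0,0]}]'| grep -E "pos|force"; python3 -m pendant '[{"claw":0.15,"linear":[0,0,-0.06],"angular":[0,0,0]},{"claw":0.15,"linear":[0,0,-0.06],"angular":[0,0,0]},{"claw":0.15,"linear":[0,0,-0.06],"angular":[0,0,0]},{"claw":0.15,"linear":[0,0,-0.06],"angular":[0,0,0]},{"claw":0.15,"linear":[0,0,-0.06],"angular":[0,0,0]}]'| grep -E "pos|force"; python3 look.py l15 $(python3 -c "
from h import *
print(*fromcon(.0007,-.003),0)")
```

```text
tool_pos: [0.5981, -0.0217, -0.0007]
contact_force: [0.4, 1.2, 0.2]
tool_pos: [0.5976, -0.025, -0.0007]
contact_force: [-0.1, 0.8, 0.9]
tool_pos: [0.5972, -0.0282, -0.0007]
contact_force: [0.3, 0.5, -0.1]
t 16.2 pos [ 0.5972 -0.0283 -0.0007] con [ 0.7339 15.2196] need cm [-0.0702  0.0024 -1.8219] turn [-0.0275  0.0305  0.1127] after-turn cm [-0.0692  0.0034 -1.822 ] F [-0.9864  0.1769  0.8071] op 0.04939041683459809
```

View pics/l15.png

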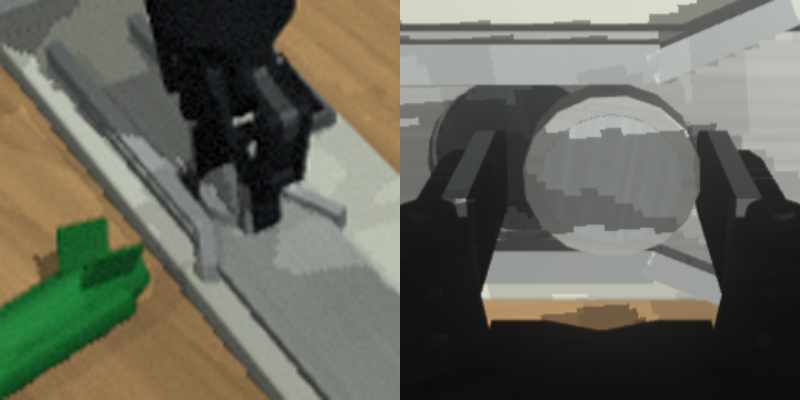

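```bash
python3 -m pendant '[{"claw":0.15,"linear":[0,0,-0.06],"angular":[0,0,0]},{"claw":0.15,"linear":[0,0,-0.06],"angular":[0,0,0]},{"claw":0.15,"linear":[0,0,-0.06],"angular":[0,0,0]},{"claw":0.15,"linear":[0,0,-0.06],"angular":[0,0,0]},{"claw":0.15,"linear":[0,0,-0.06],"angular":[0,0,0]}]' | grep -E "pos|force";python3 -m pendant '[{"claw":0.15,"linear":[0,0,-0.06],"angular":[0,0,0]},{"claw":0.15,"linear":[0,0,-0.06],"angular":[0,0,0]},{"claw":0.15,"linear":[0,0,-0.06],"angular":[0,0,0]},{"claw":0.15,"linear":[0,0,-0.06],"angular":[0,0,0]},{"claw":0.15,"linear":[0,0,-0.06],"angular":[0,0,0]}]'| grep -E "pos|force"; python3 -m pendant '[{"claw":0.15,"linear":[0,0,-0.05],"angular":[0,0,0]},{"claw":0.15,"linear":[0,0,-0.05],"angular":[0,0,0]},{"claw":0.15,"linear":[0,0,-0.05],"angular":[0,0,0]},{"claw":0.15,"linear":[0,0,-0.05],"angular":[0,0,0]},{"claw":0.15,"linear":[0,0,-0.05],"angular":[0,0,0]}]'| grep -E "pos|force"; python3 look.py l16 $(python3 -c "
from h import *
print(*fromcon(.0007,-.003),0)")
```

```text
tool_pos: [0.5968, -0.0314, -0.0007]
contact_force: [0.5, 1.0, -0.1]
tool_pos: [0.5964, -0.0347, -0.0007]
contact_force: [0.1, 0.8, -0.9]
tool_pos: [0.596, -0.0374, -0.0007]
contact_force: [-0.4, -0.5, 0.3]
t 17.8 pos [ 0.596  -0.0374 -0.0007] con [0.7206 6.0236] need cm [-0.0694  0.0015 -0.9023] turn [-0.0263  0.0318  0.1131] after-turn cm [-0.0689  0.0021 -0.9024] F [ 0.4093 -0.3951  0.491 ] op 0.04919784127635865
```

View pics/l16.png

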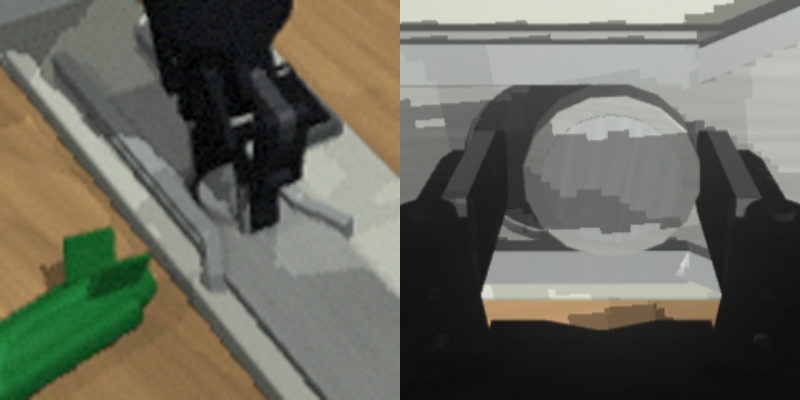

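Cell is about 9 mm short of the pocket centre, and I feel no resistance. Now 0.4 mm steps.

```bash
python3 -m pendant '[{"claw":0.15,"linear":[0,0,-0.05],"angular":[0,0,0]},{"claw":0.15,"linear":[0,0,-0.05],"angular":[0,0,0]},{"claw":0.15,"linear":[0,0,-0.05],"angular":[0,0,0]},{"claw":0.15,"linear":[0,0,-0.05],"angular":[0,0,0]},{"claw":0.15,"linear":[0,0,-0.05],"angular":[0,0,0]}]' | grep -E "pos|force";python3 -m pendant '[{"claw":0.15,"linear":[0,0,-0.04],"angular":[0,0,0]},{"claw":0.15,"linear":[0,0,-0.04],"angular":[0,0,0]},{"claw":0.15,"linear":[0,0,-0.04],"angular":[0,0,0]},{"claw":0.15,"linear":[0,0,-0.04],"angular":[0,0,0]},{"claw":0.15,"linear":[0,0,-0.04],"angular":[0,0,0]}]'| grep -E "pos|force"; python3 look.py l17 $(python3 -c "
from h import *
print(*fromcon(.0007,-.003),0)")
```

```text
tool_pos: [0.5956, -0.04, -0.0007]
contact_force: [-0.6, 0.1, -0.3]
tool_pos: [0.5954, -0.0422, -0.0007]
contact_force: [-0.1, -0.1, -0.2]
t 18.9 pos [ 0.5954 -0.0422 -0.0007] con [0.7242 1.1702] need cm [-0.0683  0.0021 -0.417 ] turn [-0.0232  0.0313  0.1142] after-turn cm [-0.068   0.0024 -0.417 ] F [ 1.1371  0.5153 -0.3023] op 0.04907771825158183
```

View pics/l17.png

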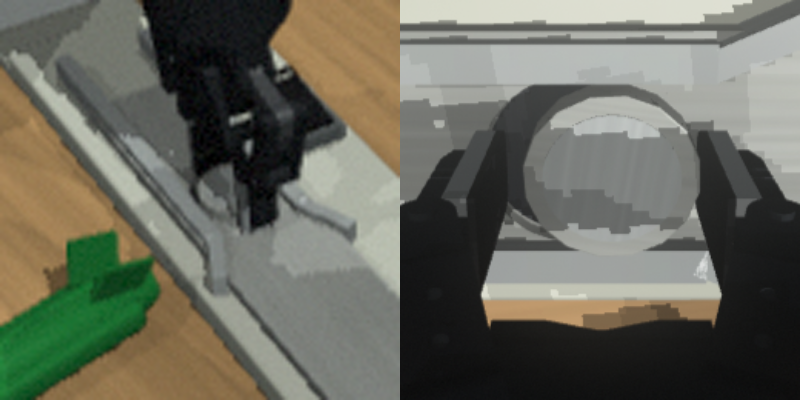

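```bash
python3 -m pendant '[{"claw":0.15,"linear":[0,0,-0.04],"angular":[0,0,0]},{"claw":0.15,"linear":[0,0,-0.04],"angular":[0,0,0]},{"claw":0.15,"linear":[0,0,-0.04],"angular":[0,0,0]},{"claw":0.15,"linear":[0,0,-0.03],"angular":[0,0,0]},{"claw":0.15,"linear":[0,0,-0.03],"angular":[0,0,0]}]' | grep -E "pos|force"; python3 look.py l18 $(python3 -c "
from h import *
print(*fromcon(.0007,-.003),0)")
```

```text
tool_pos: [0.5952, -0.0441, -0.0006]
contact_force: [-0.8, -0.6, 0.9]
t 19.5 pos [ 0.5952 -0.0441 -0.0007] con [ 0.7651 -0.7219] need cm [-0.0656  0.0063 -0.2278] turn [-0.0258  0.035   0.1191] after-turn cm [-0.0654  0.0065 -0.2278] F [-0.599   0.2823  0.6275] op 0.04890135392035982
```

View pics/l18.png

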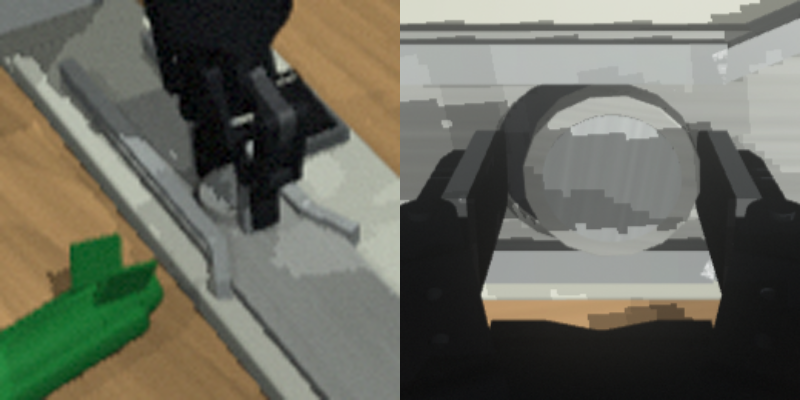

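```bash
python3 -m pendant '[{"claw":0.15,"linear":[0,0,-0.03],"angular":[0,0,0]},{"claw":0.15,"linear":[0,0,-0.03],"angular":[0,0,0]},{"claw":0.15,"linear":[0,0,-0.03],"angular":[0,0,0]},{"claw":0.15,"linear":[0,0,-0.03],"angular":[0,0,0]},{"claw":0.15,"linear":[0,0,-0.03],"angular":[0,0,0]}]' | grep -E "pos|force"; python3 look.py l19 $(python3 -c "
from h import *
print(*fromcon(.0007,-.003),0)")
```

```text
tool_pos: [0.5949, -0.0457, -0.0007]
contact_force: [0.4, 0.3, 0.4]
t 20.1 pos [ 0.5949 -0.0457 -0.0007] con [ 0.7412 -2.3124] need cm [-0.0674  0.004  -0.0687] turn [-0.0244  0.0364  0.1159] after-turn cm [-0.0673  0.0041 -0.0688] F [-0.164   0.9697  0.2135] op 0.04930375659418557
```

View pics/l19.png

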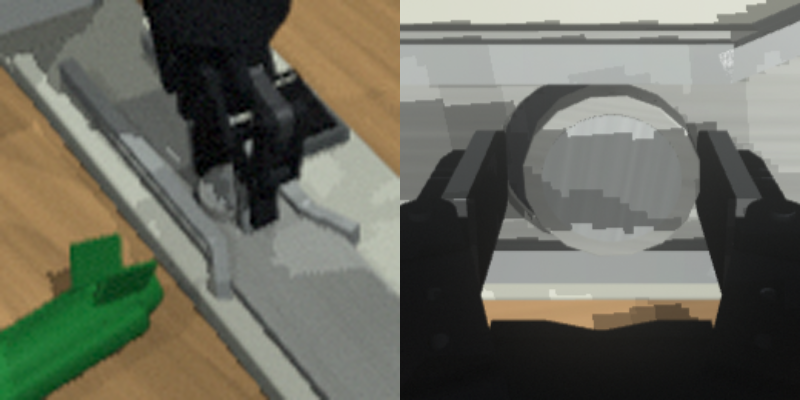

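```bash
python3 -m pendant '[{"claw":0.15,"linear":[0,0,-0.03],"angular":[0,0,0]},{"claw":0.15,"linear":[0,0,-0.03],"angular":[0,0,0]},{"claw":0.15,"linear":[0,0,-0.03],"angular":[0,0,0]},{"claw":0.15,"linear":[0,0,-0.03],"angular":[0,0,0]},{"claw":0.15,"linear":[0,0,0],"angular":[0,0,0]}]' | grep -E "pos|force"; python3 look.py l20 $(python3 -c "
from h import *
print(*fromcon(.0007,-.003),0)")
```

```text
tool_pos: [0.5948, -0.0469, -0.0006]
contact_force: [-0.5, 1.1, 1.9]
t 20.7 pos [ 0.5948 -0.047  -0.0007] con [ 0.7538 -3.6117] need cm [-0.0654  0.0053  0.0612] turn [-0.0216  0.0319  0.1186] after-turn cm [-0.0654  0.0054  0.0612] F [0.1995 0.9788 0.4775] op 0.049060303016676805
```

View pics/l20.png

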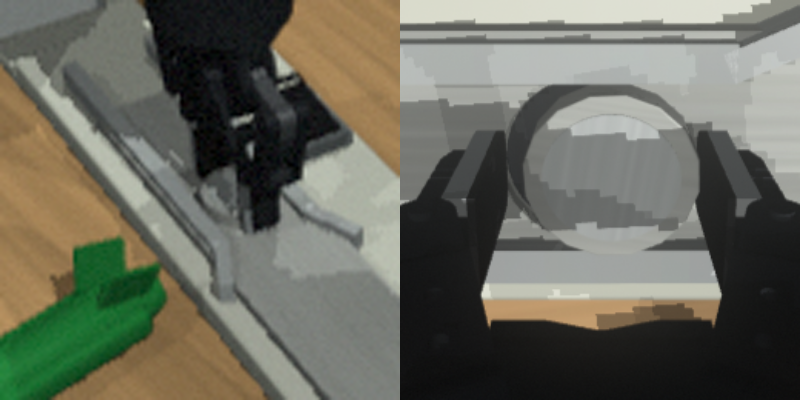

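```bash
python3 -m pendant '[{"claw":0.15,"linear":[0,0,-0.03],"angular":[0,0,0]},{"claw":0.15,"linear":[0,0,-0.03],"angular":[0,0,0]},{"claw":0.15,"linear":[0,0,-0.03],"angular":[0,0,0]},{"claw":0.15,"linear":[0,0,-0.03],"angular":[0,0,0]},{"claw":0.15,"linear":[0,0,0],"angular":[0,0,0]}]' | grep -E "pos|force"; python3 look.py l21 $(python3 -c "
from h import *
print(*fromcon(.0007,-.003),0)")
```

```text
tool_pos: [0.5946, -0.0484, -0.0007]
contact_force: [-0.1, 0.9, -0.3]
t 21.3 pos [ 0.5946 -0.0484 -0.0007] con [ 0.7393 -5.0179] need cm [-0.0682  0.0039  0.2018] turn [-0.0201  0.0212  0.1163] after-turn cm [-0.0682  0.0039  0.2018] F [0.1777 0.0665 0.4204] op 0.049171884030534366
```

View pics/l21.png

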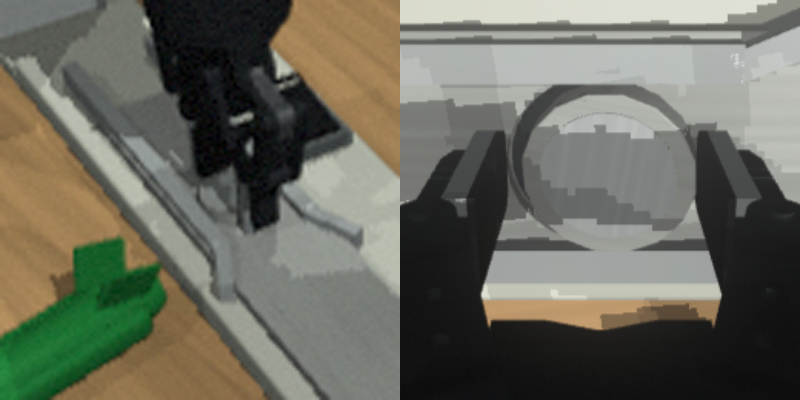

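The leading edge is starting to dip into the pocket. Continuing very gently.

```bash
python3 -m pendant '[{"claw":0.15,"linear":[0,0,-0.03],"angular":[0,0,0]},{"claw":0.15,"linear":[0,0,-0.03],"angular":[0,0,0]},{"claw":0.15,"linear":[0,0,-0.03],"angular":[0,0,0]},{"claw":0.15,"linear":[0,0,0],"angular":[0,0,0]},{"claw":0.15,"linear":[0,0,0],"angular":[0,0,0]}]' | grep -E "pos|force"; python3 look.py l22 $(python3 -c "
from h import *
print(*fromcon(.0007,-.003),0)")
```

```text
tool_pos: [0.5944, -0.0493, -0.0007]
contact_force: [0.2, 0.7, 0.6]
t 21.9 pos [ 0.5945 -0.0493 -0.0007] con [ 0.7515 -5.9596] need cm [-0.0672  0.0051  0.296 ] turn [-0.0176  0.0224  0.1165] after-turn cm [-0.0673  0.0051  0.296 ] F [ 0.2937  0.427  -0.0271] op 0.04908011362003325
```

View pics/l22.png

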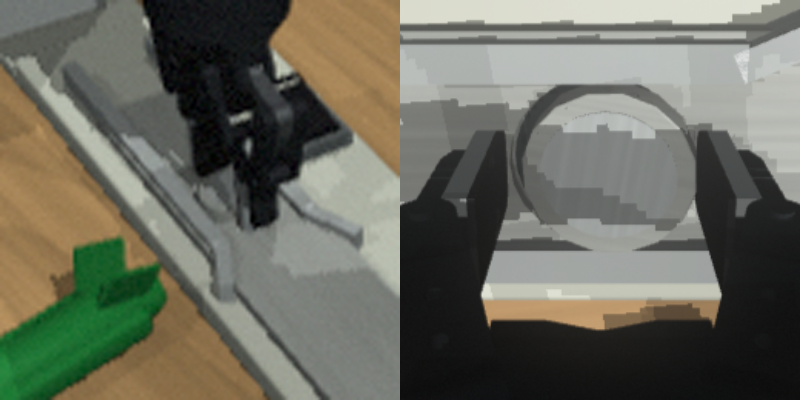

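```bash
python3 -m pendant '[{"claw":0.15,"linear":[0,0,-0.03],"angular":[0,0,0]},{"claw":0.15,"linear":[0,0,-0.03],"angular":[0,0,0]},{"claw":0.15,"linear":[0,0,-0.02],"angular":[0,0,0]},{"claw":0.15,"linear":[0,0,0],"angular":[0,0,0]},{"claw":0.15,"linear":[0,0,0],"angular":[0,0,0]}]' | grep -E "pos|force"; python3 look.py l23 $(python3 -c "
from h import *
print(*fromcon(.0007,-.003),0)")
```

```text
tool_pos: [0.5944, -0.05, -0.0007]
contact_force: [0.1, 0.2, 0.1]
t 22.5 pos [ 0.5943 -0.05   -0.0007] con [ 0.7241 -6.6953] need cm [-0.0694  0.0024  0.3696] turn [-0.0172  0.0334  0.1151] after-turn cm [-0.0696  0.0024  0.3695] F [-0.0992 -0.2812  0.05  ] op 0.04888386544916703
```

View pics/l23.png

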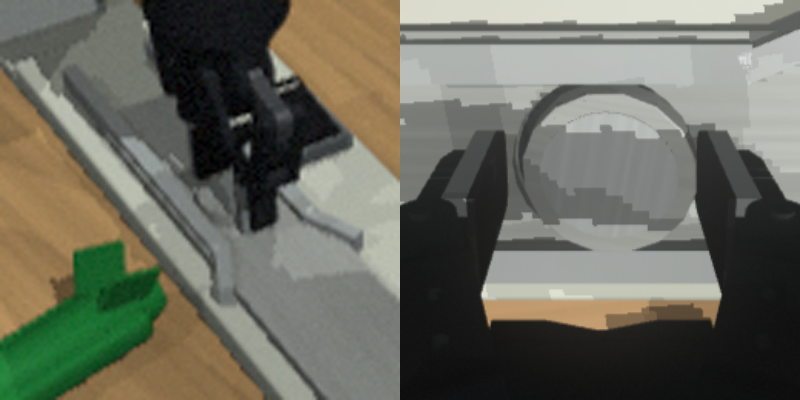

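```bash
python3 -m pendant '[{"claw":0.15,"linear":[0,0,-0.03],"angular":[0,0,0]},{"claw":0.15,"linear":[0,0,-0.03],"angular":[0,0,0]},{"claw":0.15,"linear":[0,0,-0.02],"angular":[0,0,0]},{"claw":0.15,"linear":[0,0,0],"angular":[0,0,0]},{"claw":0.15,"linear":[0,0,0],"angular":[0,0,0]}]' | grep -E "pos|force"; python3 -c "
from h import *
from plant import robot
go([0.6,0,0])
w=robot.grab_frame('wrist')['pixels'][:,:,::-1]
cv2.imwrite('pics/w24.png',cv2.resize(w[240:380,240:400],None,fx=4.2,fy=4.2,interpolation=cv2.INTER_CUBIC))"
```

```text
tool_pos: [0.5943, -0.0509, -0.0007]
contact_force: [0.2, 0.8, 0.7]
t 23.0 pos [ 0.5943 -0.0509 -0.0007] con [ 0.7522 -7.5209] need cm [-0.0647  0.0937  5.1169] turn [-0.0201  0.0389  0.1186] after-turn cm [-0.068   0.092   5.1168] F [0.2227 0.8194 0.7207] op 0.04925729161347234
```

View pics/w24.png

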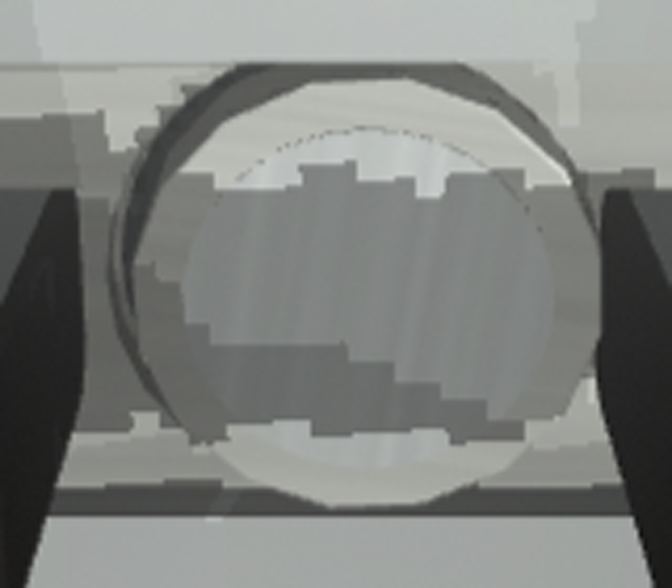

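The cell is tilted nose-down, with its rear edge still on the rim. A little further.

```bash
python3 -m pendant '[{"claw":0.15,"linear":[0,0,-0.03],"angular":[0,0,0]},{"claw":0.15,"linear":[0,0,-0.03],"angular":[0,0,0]},{"claw":0.15,"linear":[0,0,-0.02],"angular":[0,0,0]},{"claw":0.15,"linear":[0,0,0],"angular":[0,0,0]},{"claw":0.15,"linear":[0,0,0],"angular":[0,0,0]}]' | grep -E "pos|force"; python3 -c "
from h import *
from plant import robot
go([0.6,0,0])
w=robot.grab_frame('wrist')['pixels'][:,:,::-1]
cv2.imwrite('pics/w25.png',cv2.resize(w[240:380,240:400],None,fx=4.2,fy=4.2,interpolation=cv2.INTER_CUBIC))"
```

```text
tool_pos: [0.5941, -0.0516, -0.0007]
contact_force: [0.4, 1.5, 0.4]
t 23.55 pos [ 0.5941 -0.0516 -0.0007] con [ 0.7136 -8.3218] need cm [-0.0644  0.0892  5.197 ] turn [-0.0129  0.0403  0.1141] after-turn cm [-0.0679  0.0882  5.1969] F [0.386  1.4746 0.3516] op 0.049048194285143905
```

View pics/w25.png

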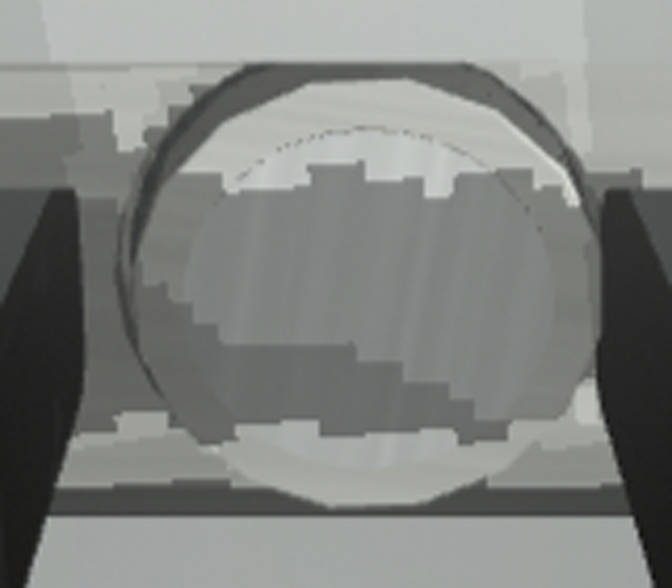

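```bash
python3 -m pendant '[{"claw":0.15,"linear":[0,0,-0.03],"angular":[0,0,0]},{"claw":0.15,"linear":[0,0,-0.03],"angular":[0,0,0]},{"claw":0.15,"linear":[0,0,-0.02],"angular":[0,0,0]},{"claw":0.15,"linear":[0,0,0],"angular":[0,0,0]},{"claw":0.15,"linear":[0,0,0],"angular":[0,0,0]}]' | grep -E "pos|force"; python3 -c "
from h import *
from plant import robot
go([0.6,0,0])
w=robot.grab_frame('wrist')['pixels'][:,:,::-1]
cv2.imwrite('pics/w26.png',cv2.resize(w[240:380,240:400],None,fx=4.2,fy=4.2,interpolation=cv2.INTER_CUBIC))"
```

```text
tool_pos: [0.594, -0.0525, -0.0007]
contact_force: [1.1, 0.3, 1.0]
t 24.1 pos [ 0.594  -0.0525 -0.0007] con [ 0.7309 -9.1767] need cm [-0.0632  0.0911  5.2825] turn [-0.0146  0.0433  0.1157] after-turn cm [-0.067   0.0899  5.2824] F [1.1298 0.2532 0.9806] op 0.0492269915235991
```

View pics/w26.png

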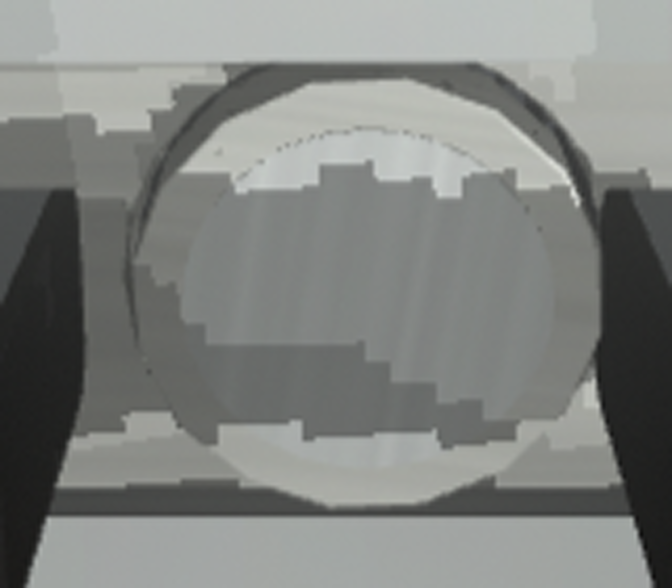

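```bash
python3 -m pendant '[{"claw":0.15,"linear":[0,0,-0.03],"angular":[0,0,0]},{"claw":0.15,"linear":[0,0,-0.03],"angular":[0,0,0]},{"claw":0.15,"linear":[0,0,0],"angular":[0,0,0]},{"claw":0.15,"linear":[0,0,0],"angular":[0,0,0]},{"claw":0.15,"linear":[0,0,0],"angular":[0,0,0]}]' | grep -E "pos|force"; python3 -c "
from h import *
from plant import robot
go([0.6,0,0])
w=robot.grab_frame('wrist')['pixels'][:,:,::-1]
cv2.imwrite('pics/w27.png',cv2.resize(w[240:380,240:400],None,fx=4.2,fy=4.2,interpolation=cv2.INTER_CUBIC))"
```

```text
tool_pos: [0.5939, -0.0532, -0.0007]
contact_force: [-0.1, 0.0, 0.7]
t 24.65 pos [ 0.5939 -0.0532 -0.0007] con [ 0.7171 -9.8548] need cm [-0.0637  0.0896  5.3503] turn [-0.013   0.0412  0.1143] after-turn cm [-0.0673  0.0885  5.3502] F [-0.06    0.0245  0.7347] op 0.049165727808593775
```

View pics/w27.png

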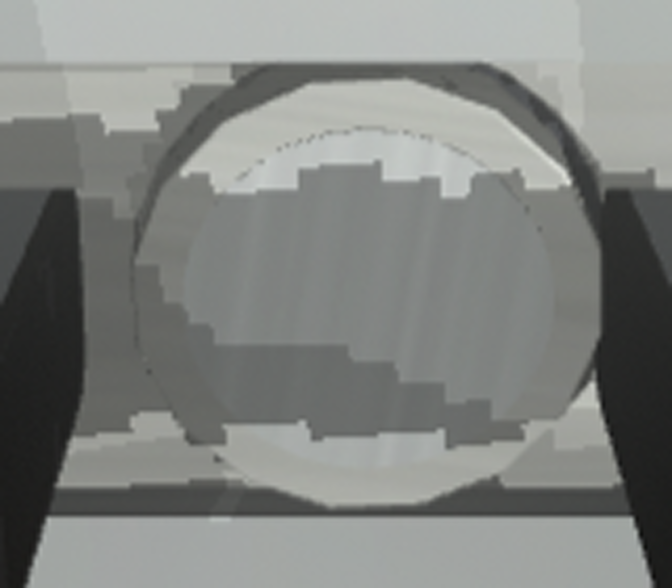

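```bash
python3 -m pendant '[{"claw":0.15,"linear":[0,0,-0.02],"angular":[0,0,0]},{"claw":0.15,"linear":[0,0,-0.02],"angular":[0,0,0]},{"claw":0.15,"linear":[0,0,-0.02],"angular":[0,0,0]},{"claw":0.15,"linear":[0,0,0],"angular":[0,0,0]},{"claw":0.15,"linear":[0,0,0],"angular":[0,0,0]}]' | grep -E "pos|force"; python3 -c "
from h import *
from plant import robot
go([0.6,0,0])
w=robot.grab_frame('wrist')['pixels'][:,:,::-1]
cv2.imwrite('pics/w28.png',cv2.resize(w[240:380,240:400],None,fx=4.2,fy=4.2,interpolation=cv2.INTER_CUBIC))
w=robot.grab_frame('scene')['pixels'][:,:,::-1]
cv2.imwrite('pics/s28.png',cv2.resize(w[140:230,210:330],None,fx=6,fy=6,interpolation=cv2.INTER_CUBIC))"
```

```text
tool_pos: [0.5939, -0.0537, -0.0007]
contact_force: [-1.2, -0.0, -0.1]
t 25.2 pos [ 0.5939 -0.0537 -0.0007] con [  0.7291 -10.4021] need cm [-0.0629  0.0907  5.405 ] turn [-0.0119  0.0464  0.1159] after-turn cm [-0.0671  0.0897  5.405 ] F [-1.2296 -0.0368 -0.0766] op 0.04935454873105503
```

View pics/w28.png

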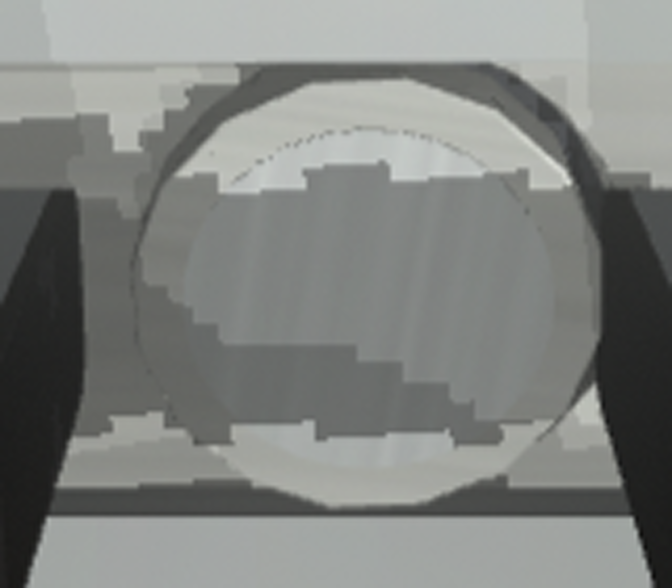

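View pics/s28.png

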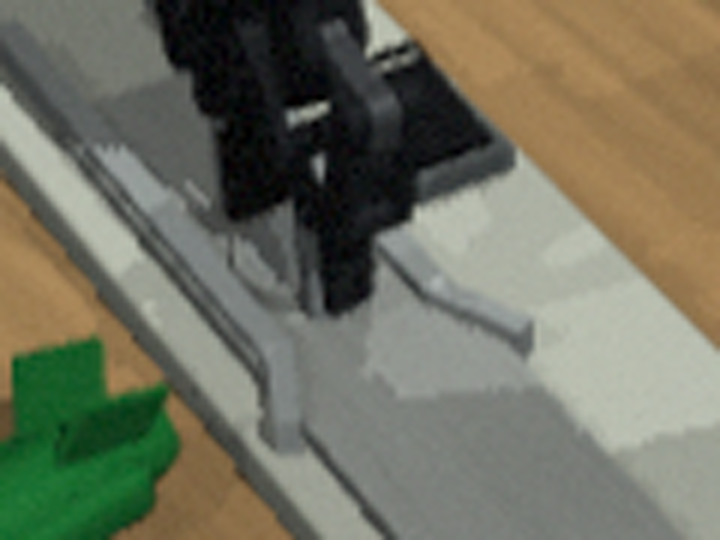

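I'll overlay model circles (pocket at z 28, cell top at z 38 or z 34) to judge whether it has dropped.

```bash
python3 -c "
from h import *
from plant import robot
f=robot.grab_frame('wrist');c=cam(f);im=f['pixels'][:,:,::-1].copy();o=robot.get_obs();tc=tocon(o['tool_pos'])*1000;print(tc)
S=5;x0,y0=240,240
big=cv2.resize(im[y0:y0+120,x0:x0+160],None,fx=S,fy=S,interpolation=cv2.INTER_CUBIC)
def circ(b,cx,cy,z,r,col):
  P=[]
  for a in np.linspace(0,2*np.pi,80):
    w=fromcon((cx+r*np.cos(a))/1000,(cy+r*np.sin(a))/1000);p=proj(c,[*w,z]);P.append(((p-[x0,y0]+.5)*S).round().astype(int))
  cv2.polylines(b,[np.array(P)],True,col,1)
cy=tc[1]+2.5
a=big.copy()
circ(a,.7,cy,.038,22,(0,0,255))
circ(a,.7,cy,.034,22,(255,0,0))
circ(a,.7,-5.6,.028,23.5,(0,255,0))
cv2.imwrite('pics/o29.png',a)
"
```

```text
[  0.7241 -10.4113]
```

View pics/o29.png

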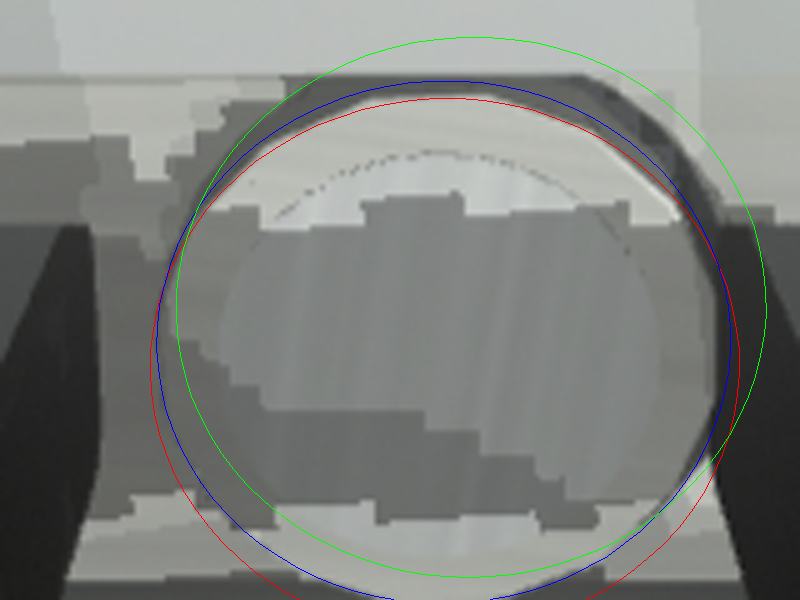

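The overlay puts the cell within about 1 mm of the pocket centre, and its apparent size fits a dropped cell. I'll back the pad off 1.2 mm and check that it settles.

```bash
python3 -m pendant '[{"claw":0.15,"linear":[0,0,0.06],"angular":[0,0,0]},{"claw":0.15,"linear":[0,0,0.06],"angular":[0,0,0]},{"claw":0.15,"linear":[0,0,0],"angular":[0,0,0]},{"claw":0.15,"linear":[0,0,0],"angular":[0,0,0]},{"claw":0.15,"linear":[0,0,0],"angular":[0,0,0]}]' | grep -E "pos|force"; python3 -c "
from h import *
from plant import robot
go([0.6,0,0])
w=robot.grab_frame('wrist')['pixels'][:,:,::-1]
cv2.imwrite('pics/w30.png',cv2.resize(w[240:380,240:400],None,fx=4.2,fy=4.2,interpolation=cv2.INTER_CUBIC))"
```

```text
tool_pos: [0.594, -0.0528, -0.0007]
contact_force: [-1.1, 0.4, 0.3]
t 25.85 pos [ 0.594  -0.0528 -0.0007] con [ 0.7272 -9.4938] need cm [-0.0674  0.0906  5.3141] turn [-0.0129  0.0158  0.1148] after-turn cm [-0.0687  0.0896  5.3141] F [-1.1212  0.4087  0.2778] op 0.04900567118214485
```

View pics/w30.png

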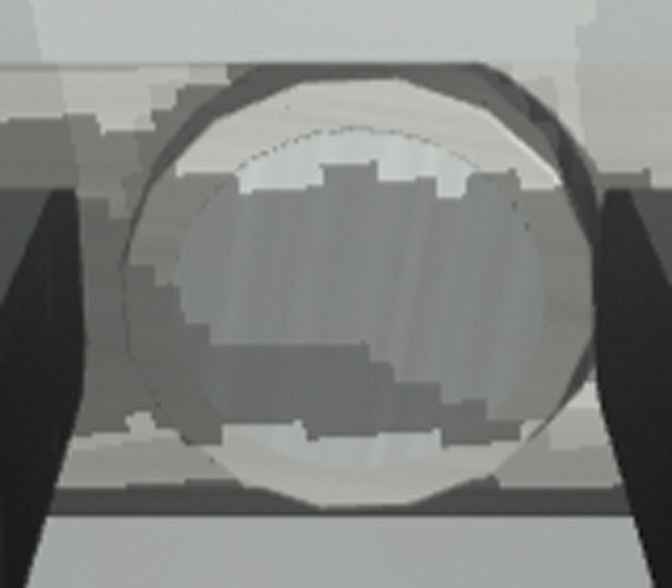

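```bash
python3 -m pendant '[{"claw":0.5,"linear":[0,0,0],"angular":[0,0,0]},{"claw":0.5,"linear":[0,0,0],"angular":[0,0,0]},{"claw":0.5,"linear":[-1,0,0],"angular":[0,0,0]},{"claw":0.5,"linear":[-3,0,0],"angular":[0,0,0]},{"claw":0.5,"linear":[-3,0,0],"angular":[0,0,0]}]' | grep -E "pos|force"; python3 -c "
from h import *
from plant import robot
go([0.6,0,0])
f=robot.grab_frame('wrist');w=f['pixels'][:,:,::-1];c=cam(f);np.savez('w31.npz',**c)
cv2.imwrite('pics/w31f.png',w)
p=proj(c,[*fromcon(0,-.007),.03]).astype(int);print(p)
x0,y0=p[0]-80,p[1]-60;print(x0,y0)
cv2.imwrite('pics/w31.png',cv2.resize(w[y0:y0+120,x0:x0+160],None,fx=5,fy=5,interpolation=cv2.INTER_CUBIC))
w=robot.grab_frame('scene')['pixels'][:,:,::-1]
cv2.imwrite('pics/s31.png',cv2.resize(w[150:220,220:310],None,fx=8,fy=8,interpolation=cv2.INTER_CUBIC))"
```

```text
tool_pos: [0.5893, -0.0519, 0.0666]
contact_force: [0.7, -0.0, 0.3]
t 26.4 pos [ 0.5893 -0.0519  0.0666] con [-4.0345 -9.2075] need cm [ 6.6642 -0.4447  5.2776] turn [-0.022   0.0691 -0.5171] after-turn cm [ 6.6615 -0.3866  5.2855] F [ 0.6583 -0.0291  0.3055] op 0.06406905712960048
[325 259]
245 199
```

View pics/w31.png

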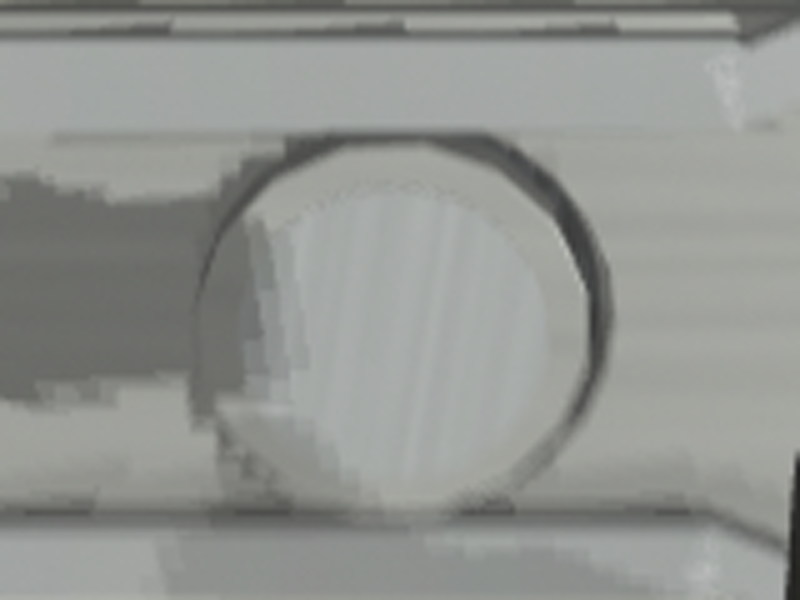

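View pics/s31.png

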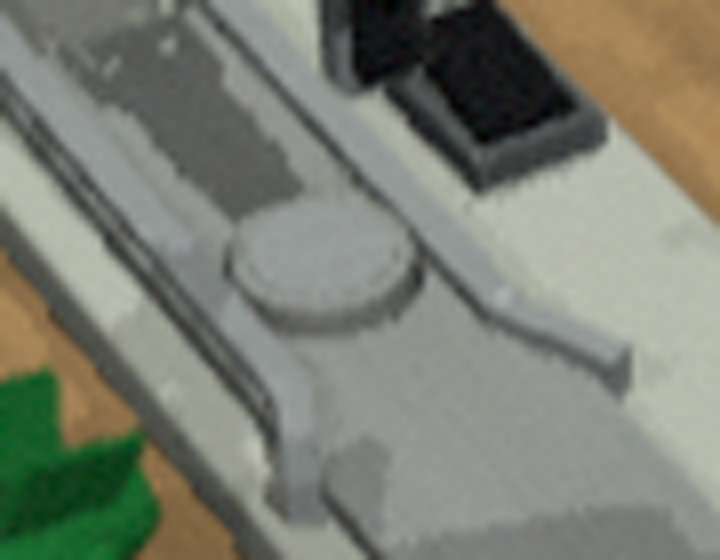

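```bash
python3 -c "
from h import *
from plant import robot
f=robot.grab_frame('scene');c=cam(f);im=f['pixels'][:,:,::-1]
S=8;x0,y0=230,165
big=cv2.resize(im[y0:y0+45,x0:x0+50],None,fx=S,fy=S,interpolation=cv2.INTER_CUBIC)
def circ(b,cx,cy,z,r,col):
  P=[]
  for a in np.linspace(0,2*np.pi,80):
    w=fromcon((cx+r*np.cos(a))/1000,(cy+r*np.sin(a))/1000);p=proj(c,[*w,z]);P.append(((p-[x0,y0]+.5)*S).round().astype(int))
  cv2.polylines(b,[np.array(P)],True,col,1)
a=big.copy();b=big.copy()
circ(a,.7,-7.8,.034,22,(255,0,0)); circ(a,.7,-7.8,.028,22,(0,255,0))
circ(b,.7,-7.8,.038,22,(0,0,255)); circ(b,.7,-7.8,.028,22,(0,255,0))
cv2.imwrite('pics/o32.png',np.hstack([big[:,:260] if 0 else a,b]))
"
```

```text
(no output)
```

View pics/o32.png

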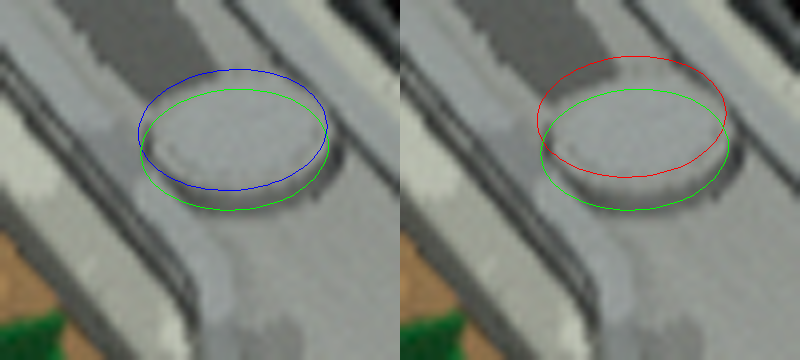

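Blue outline (top at 34 mm) fits the cell in the scene view and the on-plate outline (red) doesn't, so the cell is down in the pocket and looks flat. On to the rocker with the fingers shut.

```bash
python3 -c "
from h import *
print(fromcon(-.0673,-.067));go([*fromcon(-.0673,-.067),.05])"
```

```text
[ 0.5191 -0.101 ]
t 26.55 pos [ 0.5923 -0.0526  0.0692] con [-0.9978 -9.4921] need cm [ 1.9286  6.6252 -5.7537] turn [-0.0174  0.0273 -0.0976] after-turn cm [ 1.9201  6.6302 -5.7508] F [0.2456 0.0212 0.054 ] op 0.06424650624121131
```

```bash
python3 -m pendant '[{"claw":-1,"linear":[0,2.5,-2.2],"angular":[0,0,0]},{"claw":-1,"linear":[0,2.5,-2.2],"angular":[0,0,0]},{"claw":-1,"linear":[0,1.6,-1.3],"angular":[0,0,0]},{"claw":-1,"linear":[0,0,0],"angular":[0,0,0]},{"claw":-1,"linear":[0,0,0],"angular":[0,0,0]}]'; python3 -c "
from h import *
from plant import robot
go([*fromcon(-.0673,-.067),.05])
w=robot.grab_frame('wrist')['pixels'][:,:,::-1];cv2.imwrite('pics/w33.png',w)
w=robot.grab_frame('scene')['pixels'][:,:,::-1]
cv2.imwrite('pics/s33.png',cv2.resize(w[80:220,200:360],None,fx=4,fy=4,interpolation=cv2.INTER_CUBIC))"
```

```text
clock: 27.05
tool_pos: [0.5156, -0.1006, 0.0668]
eef_rot: [[-0.005, -0.992, 0.129], [0.002, 0.129, 0.992], [-1.0, 0.005, 0.002]]
contact_force: [1.5, 0.9, -0.4]
opening: 0.0002
t 27.05 pos [ 0.5156 -0.1006  0.0668] con [-70.8152 -67.0788] need cm [ 1.6826 -0.3596  0.005 ] turn [ 0.0348  0.0891 -0.2762] after-turn cm [ 1.6843 -0.3515  0.0079] F [ 1.4995  0.9406 -0.4203] op 0.00018328163707953803
```

View pics/w33.png

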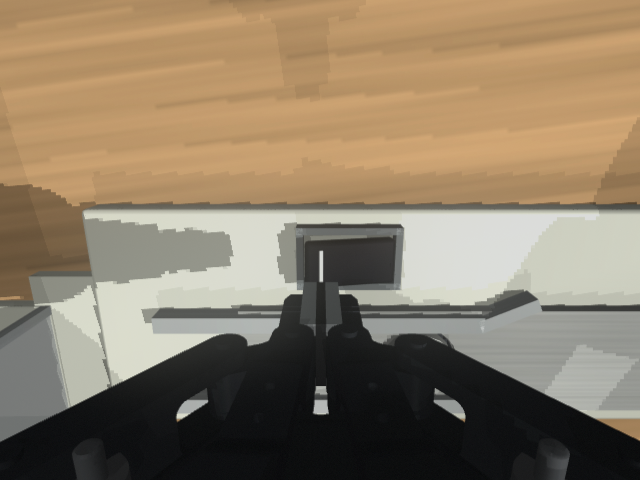

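View pics/s33.png

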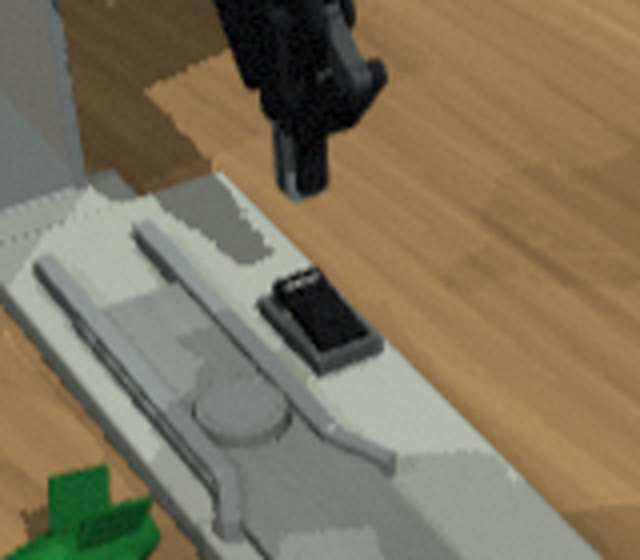

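```bash
python3 -m pendant '[{"claw":-1,"linear":[1.2,-0.33,0],"angular":[0,0,-0.2]},{"claw":-1,"linear":[1.2,0,0],"angular":[0,0,0]},{"claw":-1,"linear":[1,0,0],"angular":[0,0,0]},{"claw":-1,"linear":[0,0,0],"angular":[0,0,0]},{"claw":-1,"linear":[0,0,0],"angular":[0,0,0]}]'; python3 -c "
from h import *
from plant import robot
go([*fromcon(-.0673,-.067),.01])
w=robot.grab_frame('wrist')['pixels'][:,:,::-1][200:400,200:440]
v=robot.grab_frame('scene')['pixels'][:,:,::-1][110:190,230:330]
cv2.imwrite('pics/s34.png',np.hstack([cv2.resize(w,(400,333)),cv2.resize(v,(400,333),interpolation=cv2.INTER_CUBIC)]))"
```

```text
clock: 27.65
tool_pos: [0.5205, -0.0988, 0.0281]
eef_rot: [[-0.003, -0.992, 0.126], [0.003, 0.126, 0.992], [-1.0, 0.003, 0.002]]
contact_force: [-0.2, 0.1, 0.6]
opening: 0.0003
t 27.65 pos [ 0.5205 -0.0988  0.0281] con [-66.1493 -64.6286] need cm [ 1.8091  0.1108 -0.2408] turn [ 0.2486  0.1314 -0.1669] after-turn cm [ 1.8094  0.1151 -0.2371] F [-0.1608  0.0615  0.6121] op 0.0002850929987063291
```

View pics/s34.png

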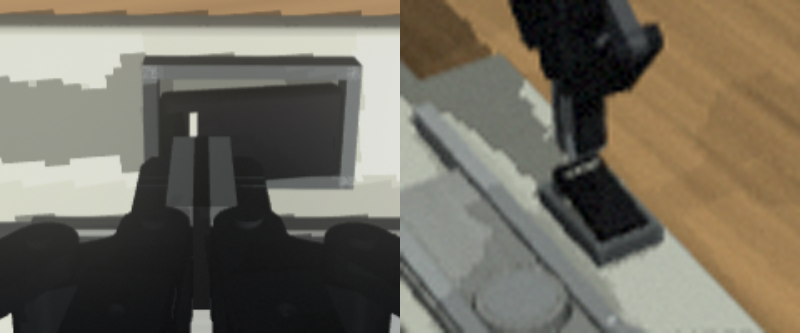

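```bash
python3 -m pendant '[{"claw":-1,"linear":[0.3,0.1,-0.25],"angular":[0,0,0]},{"claw":-1,"linear":[0.3,0,0],"angular":[0,0,0]},{"claw":-1,"linear":[0.2,0,0],"angular":[0,0,0]},{"claw":-1,"linear":[0.2,0,0],"angular":[0,0,0]},{"claw":-1,"linear":[0.1,0,0],"angular":[0,0,0]}]'; python3 -m pendant '[{"claw":-1,"linear":[0.1,0,0],"angular":[0,0,0]},{"claw":-1,"linear":[0.1,0,0],"angular":[0,0,0]},{"claw":-1,"linear":[0.1,0,0],"angular":[0,0,0]},{"claw":-1,"linear":[0.1,0,0],"angular":[0,0,0]},{"claw":-1,"linear":[0.1,0,0],"angular":[0,0,0]}]'; python3 -c "
from h import *
from plant import robot
go([*fromcon(-.0673,-.067),.01])
v=robot.grab_frame('scene')['pixels'][:,:,::-1][110:190,230:330]
cv2.imwrite('pics/s35.png',cv2.resize(v,(800,600),interpolation=cv2.INTER_CUBIC))"
```

```text
clock: 28.25
tool_pos: [0.5204, -0.1021, 0.0183]
eef_rot: [[0.001, -0.992, 0.126], [0.001, 0.126, 0.992], [-1.0, -0.001, 0.001]]
contact_force: [1.1, -0.1, -0.8]
opening: 0.0002
clock: 28.75
tool_pos: [0.5207, -0.1027, 0.0137]
eef_rot: [[0.001, -0.992, 0.126], [0.0, 0.126, 0.992], [-1.0, -0.001, 0.0]]
contact_force: [-1.2, -0.4, 2.7]
opening: 0.0
t 28.75 pos [ 0.5207 -0.1027  0.0137] con [-65.5081 -68.5   ] need cm [0.3668 0.179  0.1506] turn [0.2361 0.0238 0.0684] after-turn cm [0.367  0.1792 0.15  ] F [-1.1725 -0.4205  2.6906] op 2.401835524535797e-05
```

View pics/s35.png

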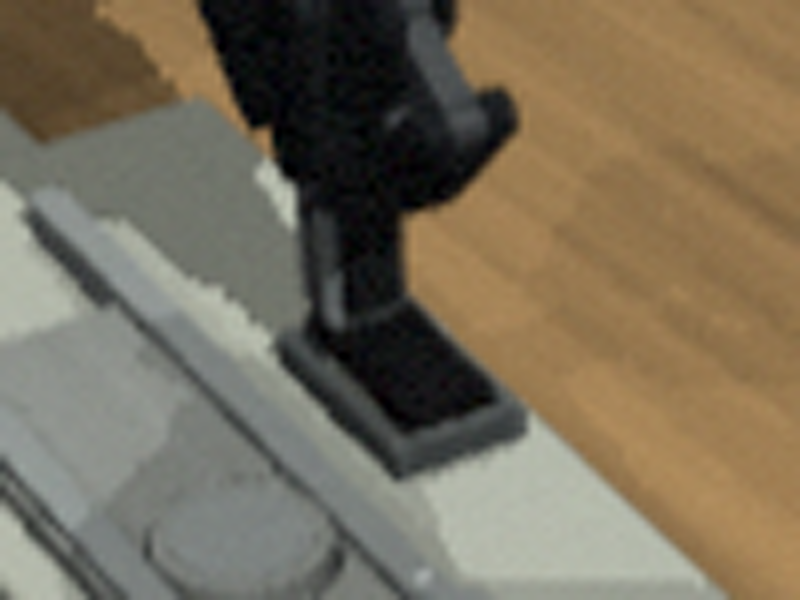

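Contact with the paddle: 2.7 N. I'll press on in 1 mm steps until the force rises at the stop.

```bash
python3 -m pendant '[{"claw":-1,"linear":[0.1,0,0],"angular":[0,0,0]},{"claw":-1,"linear":[0.1,0,0],"angular":[0,0,0]},{"claw":-1,"linear":[0.1,0,0],"angular":[0,0,0]},{"claw":-1,"linear":[0.1,0,0],"angular":[0,0,0]},{"claw":-1,"linear":[0.1,0,0],"angular":[0,0,0]}]'
```

```text
clock: 29.3
tool_pos: [0.5208, -0.1035, 0.0093]
eef_rot: [[0.001, -0.992, 0.126], [-0.001, 0.126, 0.992], [-1.0, -0.001, -0.001]]
contact_force: [-4.6, -1.1, 12.5]
opening: 0.0002
```

```bash
python3 -m pendant '[{"claw":-1,"linear":[0.1,0,0],"angular":[0,0,0]},{"claw":-1,"linear":[0.1,0,0],"angular":[0,0,0]},{"claw":-1,"linear":[0.1,0,0],"angular":[0,0,0]},{"claw":-1,"linear":[0.1,0,0],"angular":[0,0,0]},{"claw":-1,"linear":[0.1,0,0],"angular":[0,0,0]}]'
```

```text
clock: 29.8
tool_pos: [0.5208, -0.1035, 0.0093]
eef_rot: [[-0.001, -0.992, 0.125], [-0.0, 0.125, 0.992], [-1.0, 0.001, -0.001]]
contact_force: [-6.6, 0.5, 13.1]
opening: 0.0001
```

Hard stop felt at 13 N after about 6 mm of travel. Lifting clear to look.

```bash
python3 -m pendant '[{"claw":-1,"linear":[-0.5,0,0],"angular":[0,0,0]},{"claw":-1,"linear":[-2,0,0],"angular":[0,0,0]},{"claw":-1,"linear":[-4,0,0],"angular":[0,0,0]},{"claw":-1,"linear":[-4,1,0],"angular":[0,0,0]},{"claw":-1,"linear":[-4,3,0],"angular":[0,0,0]}]'; python3 -m pendant '[{"claw":-1,"linear":[-1,4,0],"angular":[0,0,0]},{"claw":-1,"linear":[0,4,0],"angular":[0,0,0]},{"claw":-1,"linear":[0,0,0],"angular":[0,0,0]},{"claw":-1,"linear":[0,0,0],"angular":[0,0,0]},{"claw":-1,"linear":[0,0,0],"angular":[0,0,0]}]';python3 -c "
from h import *
from plant import robot
v=robot.grab_frame('scene')['pixels'][:,:,::-1];cv2.imwrite('pics/s36f.png',v)
cv2.imwrite('pics/s36.png',cv2.resize(v[130:220,220:340],None,fx=6.6,fy=6.6,interpolation=cv2.INTER_CUBIC))
f=robot.grab_frame('top');v=f['pixels'][:,:,::-1];c=cam(f);cv2.imwrite('pics/t36.png',v)
print(proj(c,[*fromcon(0,-.007),.034]))"
```

```text
clock: 30.3
tool_pos: [0.4782, -0.0955, 0.1508]
eef_rot: [[-0.012, -0.992, 0.125], [0.007, 0.125, 0.992], [-1.0, 0.012, 0.006]]
contact_force: [0.5, 0.9, 1.7]
opening: 0.0001
clock: 30.8
tool_pos: [0.3996, -0.0849, 0.1683]
eef_rot: [[0.004, -0.992, 0.124], [0.004, 0.124, 0.992], [-1.0, -0.003, 0.004]]
contact_force: [-0.9, 0.8, -0.6]
opening: -0.0
[433.4101 240.1936]
```

View pics/s36.png

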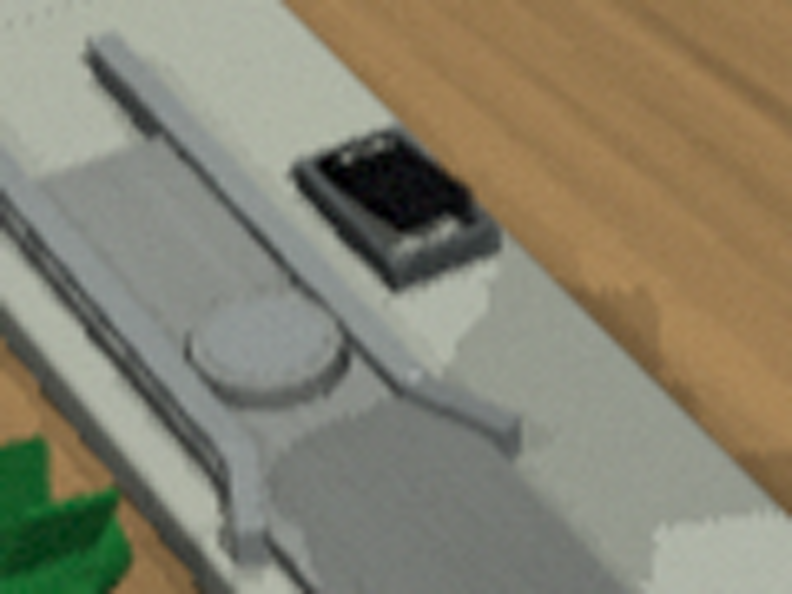

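View pics/t36.png

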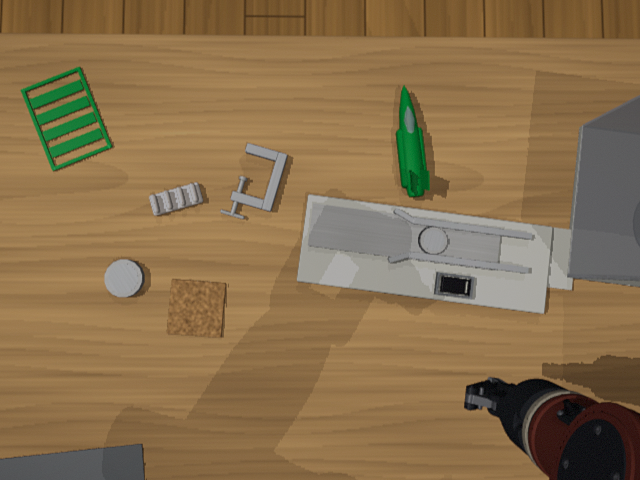

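Rocker is tipped (its +y end is now the raised one). The cell sits in the pocket with a visible gap behind it, the bystanders haven't moved, and the arm is clear. Handing in.

```bash
python3 -c "
from plant import robot
print(robot.finish_job(), robot.get_obs()['contact_force'])"
```

```text
the job is handed in; nothing more can be done
the job is handed in; nothing more can be done
```

The job is handed in: the battery cell is in the pocket, let go, and the rocker switch is tipped on. It took about 31 s of the 72 s allowed. No verdict is reported on hand-in.

**What I did:** I took the small cell from the coaster and laid it at about console y +86 mm, feeling 5.8 N at touchdown. I then slid it between the rails inside a loose finger cage until it dropped, released it, pressed the rocker to its stop and withdrew.

**Last checks:**
- **Cell:** the scene view fits a cell top 34 mm above the desk, which is the in-pocket height. Its leading edge is at the pocket edge and a gap shows behind it. It looks flat, but I judged that by eye and did not measure the tilt.
- **Sliding force:** readings at the end of each move stayed under about 2 N, within sensor noise. I never felt the 2–3 N catch, so I judged the drop from the pictures and may have kept pushing slightly after it was caught.
- **Rocker:** it stopped hard at about 13 N after about 6 mm of travel, and its other end now stands raised. That is well above the 3 N suggested, and I repeated the press once at the stop.
- **Bystanders:** the clamp, brush rest and fuselage are where they started in the top view, and the arm was clear of everything.

**What disagreed:**
- **Fingertips:** in the pictures they stood about 30 mm behind the reported TCP when partly open, not 14 mm ahead as stated. I set heights from the pictures and from touch instead.
- **Pocket position:** the first estimate, about y -5.5 mm, was roughly 1.5 mm off. The final overlays put it nearer -7 mm.

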